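# Load a keyed sprocket on a sloping jig and wedge it tight

## Robot

A 6-joint arm with a two-finger parallel gripper is mounted at the origin on a cart in front of the work surface, level with it; the furniture and walls round the work are solid. World frame = base frame: x ahead of the robot, y to its left, z up, the work surface at z = 0. Lengths are in mm, angles in degrees, forces in N, time in s.
With the tool pointing down it reaches from about 300 to 850 mm from the base axis. Payload 4.2 kg.
Tool frame: the origin (TCP) lies on the centre line of the jaws, within the pads' length; the fingertips stand 14 mm ahead of it and the grasp point (between the pads) lies 5 mm behind it; x points along the fingers, y is the direction in which the jaws open and shut, and the axes are right-handed (so a half turn about x gives the same grasp; the last joint's range is limited). The gripper opens to 91 mm and grips with 3 to 60 N. Pads are 32 mm wide; open, the fingers measure 118 mm over their backs; the gripper's body (76 mm by 178 mm) begins 60 mm behind the grasp point.
Start: joints at [69.729, 18.312, 89.639, -0, 72.044, -1.146], TCP at [188.393, 543.277, 227.976] pointing down, gripper open.
Joint ranges: [-177.97, 177.97], [-48.28, 115.42], [12.27, 149.76], [-77.06, 257.06], [2.81, 150.46], [-146.56, 146.56]. Speed limits (degrees/s): [147.25, 147.25, 180, 180, 180, 180].

## Interface

Orientations are given as [roll, pitch, yaw] about the fixed x, y, z axes, in that order (R = Rz(yaw) Ry(pitch) Rx(roll)).
In Python, from workcell import readout, optics, env gives the robot as it stands.
- The arm moves only by the shell command python3 -m creep 'ROWS' [OPENING] [FORCE]. ROWS is JSON, a list of rows, each an object with "translation": the shift along the world's x, y, z in cm, a list of three; "delta_rot": the turn, a rotation vector about the world's x, y, z in rad, a list of three. In form: [{"translation": [dx, dy, dz], "delta_rot": [rx, ry, rz]}, ...]. A call has 1 to 5 rows; each row shifts and turns the commanded pose from where the row before left it; what a row does not reach is not made up. A row lasts 1/12 s, in which the tool goes at most 41.7 mm and 7.16 degrees, less where a joint would pass 70% of its speed; a pose out of reach is approached as far as the arm can. A call with a gripper value outside its range is refused whole. OPENING is the gripper's target within -1 to 1 (fully open at 1, half-way at 0, shut at -1), set as the call begins (- or left out, the last holds). The fingers move at their own pace and stop on an object; FORCE is the grip in N (left out, the last holds). Time passes only in rows, so rows that do not move let the fingers close. It gives the time, the measured TCP pose, the force and the opening at its end, in the units of the state.
- readout.state(): the state, without advancing time (a new reading comes with each control period).
- optics.grab_frame(name): name is "scene" or "top" or "wrist"; returns (picture, depth): 420x560x3 uint8, red, green, blue; 420x560 float32, mm along the optical axis (not along the pixel's ray), 0 where there is no reading.
- optics.camera_params(name): a dict with "mtx" (3x3 intrinsics, pixels), "k1" (the pictures are not rectified: a ray, as slopes to the right and down, at radius r is drawn at 1 + k1 r^2 times it, then the intrinsics apply), "R" (3x3) and "t" (3): a world point X has camera coordinates R X + t. Camera axes: x right, y down, z forward; pixel columns grow to the right and rows downward; lengths in mm; the calibration is good to about 2 mm. A picture is of the moment at which its call begins: read the wrist's pose just before it. camera_params takes no time and is no camera call; for the wrist camera it gives the pose at the moment of the call.
- env.job_done(): hands the job in, once; it reports no verdict.
The state is a dict: "time_s": time; "qpos": joint angles; "qvel": joint speeds; "effort": joint torques, N m; "ee_pos": TCP position; "ee_rot": TCP orientation; "force": force on the tool from outside, world axes, zero at the start; "torque": the same for the moment, N m; "gripper_width": finger opening in mm.
Only numpy, scipy, OpenCV 4.12 (cv2) and the standard library are available. Lean on these libraries where they do the work, as an engineer would, in place of code of your own. Each camera call takes 0.05 s, during which the arm holds its last target.

## Task

Load the keyed sprocket, boss up, onto the keyed mandrel of the sloping jig, turning it there until its inside key drops into the keyway and the toothed ring lies flat on the jig's seat, and let go of it. Then take the mallet and tap the jig's wedge in sideways over the sprocket until it goes no further; use only the mallet on the wedge. Lay the mallet back on the bench clear of the jig and leave the other tools where they are.

Things in the scene. Friction and masses are not known exactly. Their poses are not given: they have to be found in the camera images.
- sprocket_hub: Steel sprocket, 0.45 kg: toothed ring 103 mm across, 8 mm thick, under a round boss 52 mm across; 50 mm high in all. Origin: centre of its underside; z = axis, out of the boss (up at the start); x = toward its inside key (a dark punch mark on the ring lies in line). Grasp the boss across any diameter, 14 to 50 mm above the underside.
- key (a point): Lower inner edge of the sprocket's key, same axes as the sprocket, 14 mm above its underside and 11.8 mm from its axis. The bore is 35 mm wide right through, its lower mouth chamfered 2 mm; the one key, 7 mm wide, stands 5.7 mm into it, from 14 mm above the underside up to the boss's top.
- jig: Sloping jig, a fixed grey angle plate, foot 165 mm square. Origin: on the bench straight below the seat; x = horizontal, its uphill side; y = the side with the wedge; z up. Its steel plate falls at 30 degrees toward -x, so the mandrel leans 30 degrees from the vertical toward -x. The wedge's guide block stands on the plate 61 to 105 mm from the mandrel toward y, 44 mm wide, 36 mm high.
- seat (a point): Centre of the round seat at the foot of the mandrel, 78 mm above the bench; the sprocket's origin belongs here. z = mandrel axis, 30 degrees off vertical; x = up the slope; y = horizontal, toward the wedge. With its key out of line the sprocket stops 22 mm short of here, bore 14 mm down the shaft, key resting on the mandrel's end; in line within about 6 degrees it drops home.
- mandrel_end (a point): Centre of the mandrel's free end, 36 mm from the seat; axes as seat. The mandrel is a fixed steel shaft, 32 mm in diameter, end chamfered 2 mm, with one straight keyway 10 mm wide, 6 mm deep, all along it. Where the keyway points is NOT reported: anywhere up to 40 degrees either side of seat x (uphill).
- wedge (a joint): How far the wedge is driven, m: 0 to 0.005 at the start (tip clear of the sprocket), 0.030 fully home, where it lies tight on the toothed ring and stops. It slides along -y of the seat, 6 degrees down into the plate, stays where it is left and takes about 9 N plus some drag to move (10 to 16 N when tapped).
- wedge_tail (a point): Middle of the outer end face of the steel wedge, a bar 120 mm long and 22 mm wide with a striking face of 26x24 mm that looks along +y of the seat; strike it along -y. Axes as seat.
- mallet: Black mallet, 0.62 kg, lying on the bench. Origin: on the bench under its middle; handle along y, free end at +120 mm; head at the -y end, a cylinder 60 mm in diameter, 110 mm long along x, centre at y = -90, z = 30 mm, faces at x = -55 and +55 mm. Handle 28 mm wide in x; good grip at y = -38, z = 30 mm (centre of mass near y = -60 mm).
- flat_pedal: Bystander: bicycle pedal, 103x85x22 mm. Origin: centre of its underside.
- spanner_15: Bystander: combination spanner, 195 mm long, 6 mm thick. Origin: centre of its underside.
- black_screwdriver: Bystander: screwdriver with black handle, 201 mm long, 27 mm thick. Origin: centre of its underside.
There are look-alikes about, which are no part of the job. There is more than one size of the sprocket_hub; the one meant has the size given above.

How it is judged:
By the outcome, as a careful person would: the job done as asked, in the order asked, and still so for the second after the job is handed in, with the robot touching nothing.
It also fails if it takes over 67 s, if anything falls off the work surface, if the arm or the gripper's body presses on something with over 40 N, if the wrist force passes 120 N, or if a joint passes its speed limit or range.

## Working session

There is one attempt and no reset: what is moved stays moved. The work goes in short steps, Python scripts to look and compute and a shell command to move; the robot and the scene stay as the last step left them, time stands still between calls to the robot, and variables do not carry over. Pictures are saved under pics/ and viewed, and the job is handed in when it is done.

```bash
ls; mkdir -p pics
python3 - <<'E'
from workcell import readout, optics
import cv2,numpy as np
print(readout.state())
for n in("scene","top","wrist"):
    p=optics.camera_params(n);print(n,{k:np.round(v,3).tolist() for k,v in p.items()})
    a,d=optics.grab_frame(n);cv2.imwrite(f"pics/{n}0.png",a[:,:,::-1]);np.save(f"pics/{n}0_d.npy",d);np.savez(f"pics/{n}0.npz",**p)
E
```

```text
pics
{'time_s': 0.0, 'qpos': array([ 6.97281153e+01,  1.83522555e+01,  8.97082440e+01, -1.63551790e-03,
        7.20428710e+01, -1.14427574e+00]), 'qvel': array([ 0.03458918,  0.09726101, -0.07487633,  0.04831722,  0.03345125,
       -0.00499992]), 'effort': array([-7.74709515e-04, -4.12477005e+01, -2.31962746e+01,  7.27907801e-02,
        4.57975524e-02, -1.45345612e-04]), 'ee_pos': array([188.23407727, 542.79742924, 227.10164386]), 'ee_rot': array([ -90.28247731,   89.89661777, -109.40958068]), 'force': array([-0.19953436,  0.23810039,  0.5718272 ]), 'torque': array([0.00575859, 0.0160445 , 0.0424709 ]), 'gripper_width': 91.46808703070685}
scene {'mtx': [[528.267, 0.0, 286.944], [0.0, 528.267, 205.041], [0.0, 0.0, 1.0]], 'k1': -0.119, 'R': [[0.885, -0.464, -0.023], [-0.263, -0.461, -0.847], [0.383, 0.756, -0.531]], 't': [-401.949, 260.665, 1174.362]}
top {'mtx': [[388.4, 0.0, 276.079], [0.0, 388.4, 212.054], [0.0, 0.0, 1.0]], 'k1': -0.099, 'R': [[-0.011, -1.0, 0.008], [-0.995, 0.011, -0.096], [0.096, -0.009, -0.995]], 't': [97.442, 517.566, 955.765]}
wrist {'mtx': [[354.282, 0.0, 271.439], [0.0, 354.282, 207.313], [0.0, 0.0, 1.0]], 'k1': -0.083, 'R': [[0.327, 0.945, -0.002], [0.91, -0.315, 0.27], [0.254, -0.091, -0.963]], 't': [-573.254, -30.462, 391.122]}
```

View pics/scene0.png

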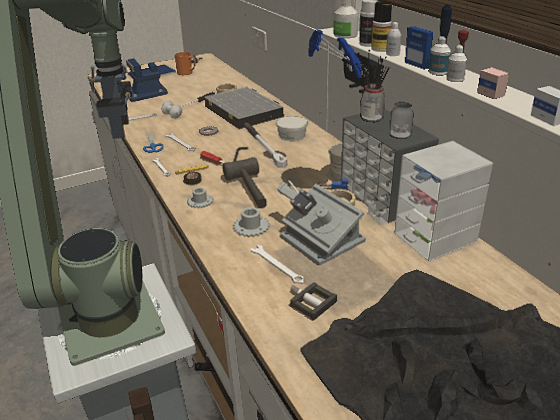

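View pics/top0.png

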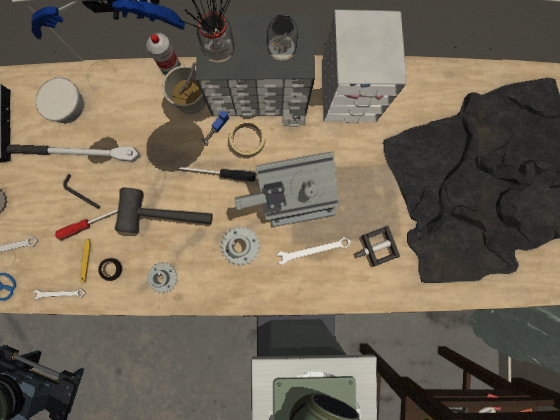

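View pics/wrist0.png

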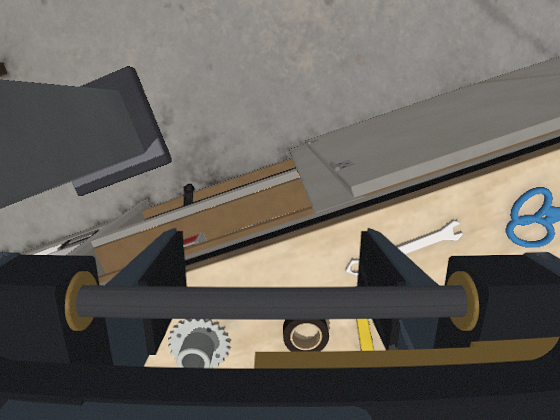

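```bash
cat > h.py <<'E'
import numpy as np,cv2
def load(n): 
    p=np.load(f"pics/{n}.npz");return p,np.load(f"pics/{n}_d.npy")
def ray(p,u,v):
    K=p["mtx"];x=(u-K[0,2])/K[0,0];y=(v-K[1,2])/K[1,1]
    rd=np.hypot(x,y);r=rd
    for _ in range(20): r=rd/(1+p["k1"]*r*r)
    s=r/rd if rd>0 else 1
    return np.array([x*s,y*s,1.])
def px(p,d,u,v,k=1):
    z=d[v-k:v+k+1,u-k:u+k+1];z=np.median(z[z>0]);return p["R"].T@(ray(p,u,v)*z-p["t"])
def plane(p,u,v,z):
    c=-p["R"].T@p["t"];r=p["R"].T@ray(p,u,v);return c+r*(z-c[2])/r[2]
def proj(p,X):
    c=p["R"]@np.asarray(X,float)+p["t"];x,y=c[0]/c[2],c[1]/c[2];f=1+p["k1"]*(x*x+y*y)
    return p["mtx"][0,0]*x*f+p["mtx"][0,2],p["mtx"][1,1]*y*f+p["mtx"][1,2]
def crop(n,x0,y0,x1,y1,s,o):
    a=cv2.imread(f"pics/{n}.png")[y0:y1,x0:x1];cv2.imwrite(f"pics/{o}.png",cv2.resize(a,None,fx=s,fy=s,interpolation=cv2.INTER_CUBIC))
E
python3 - <<'E'
from h import *
crop("top0",100,140,350,290,3,"c1")
crop("scene0",180,140,380,290,4,"c2")
p,d=load("top0")
for u,v in[(240,246),(162,278),(307,187),(280,160),(325,160),(280,215),(335,210),(250,203),(130,210),(205,217),(228,246)]:print(u,v,px(p,d,u,v).round(1))
E
```

```text
240 246 [434.4 185.1   0.9]
162 278 [354.  386.    1.8]
307 187 [567.5  20.4 113.2]
280 160 [657.8  79.7   1.7]
325 160 [633.  -24.3 104.5]
280 215 [509.1  82.3  46. ]
335 210 [524.5 -61.4   1.7]
250 203 [532.9 152.9 102.6]
130 210 [524.5 453.1  55.9]
205 217 [507.1 269.7  34.2]
228 246 [434.6 215.    9. ]
```

View pics/c1.png

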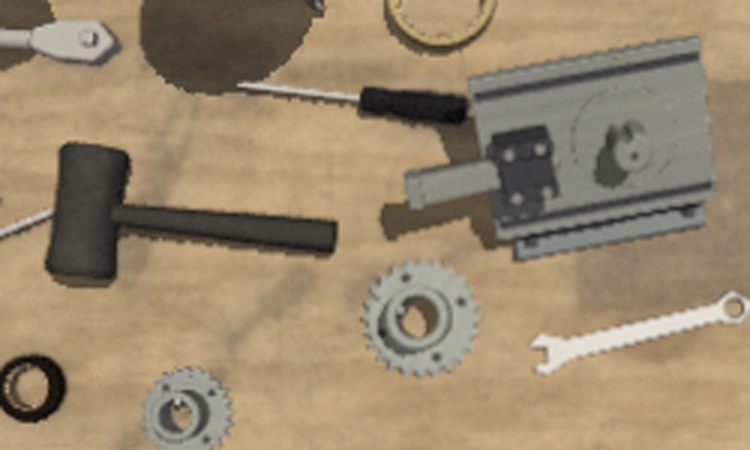

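View pics/c2.png

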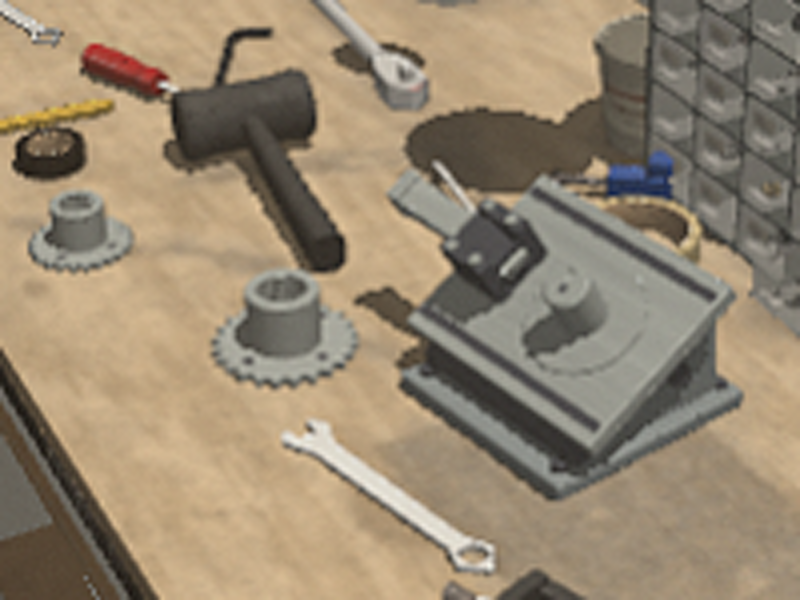

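Run:
```python
from h import *
from scipy.spatial.transform import Rotation as Ro
p,d=load("wrist0")
c=-p["R"].T@p["t"];T=Ro.from_euler('xyz',[-90.28,89.897,-109.41],degrees=True).as_matrix()
tcp=np.array([188.2,542.8,227.1])
print("T",T.round(3));print("cam pos in tool",(T.T@(c-tcp)).round(1),"\ncam axes in tool cols\n",(T.T@p["R"].T).round(3))
# plane fit of jig in top & scene
for n,us in(("top0",[(330,150),(270,165),(328,200),(285,205),(330,175),(300,205)]),):
    p,d=load(n)
    P=np.array([px(p,d,u,v) for u,v in us]);print(P.round(1))
    A=np.c_[P[:,:2],np.ones(len(P))];s=np.linalg.lstsq(A,P[:,2],rcond=None)[0];print(s,A@s-P[:,2],np.degrees(np.arctan(np.hypot(*s[:2]))),np.degrees(np.arctan2(s[1],s[0])))
```

```text
T [[-0.001  0.328  0.945]
 [-0.002  0.945 -0.328]
 [-1.    -0.002 -0.   ]]
cam pos in tool [-156.3   -0.6  -76.3] 
cam axes in tool cols
 [[ 0.001 -0.27   0.963]
 [ 1.     0.001 -0.001]
 [-0.     0.963  0.27 ]]
[[683.9 -52.7   1.2]
 [620.8 105.4 110.1]
 [544.4 -36.4  52.6]
 [527.8  71.4  98.8]
 [600.5 -38.   85.8]
 [532.6  33.1  53.7]]
[-1.39185152e-01  4.03765911e-01  1.42902141e+02] [ 25.24316452 -11.06807669  -0.2090412   -0.52853191 -41.8366393
  28.39912459] 23.12647750344185 109.01996569984681
```

```bash
cat >> h.py <<'E'
def cloud(p,d,u0,v0,u1,v1,st=1):
    o=[];q=[]
    for v in range(v0,v1,st):
        for u in range(u0,u1,st):
            if d[v,u]>0:o.append(p["R"].T@(ray(p,u,v)*d[v,u]-p["t"]));q.append((u,v))
    return np.array(o),np.array(q)
def ransac(P,tilt=None,n=800,th=2.):
    g=np.random.default_rng(0);best=None
    for _ in range(n):
        a=P[g.choice(len(P),3,False)];m=np.cross(a[1]-a[0],a[2]-a[0]);l=np.linalg.norm(m)
        if l<100:continue
        m/=l;m*=np.sign(m[2]) or 1
        if tilt and abs(np.degrees(np.arccos(m[2]))-tilt)>4:continue
        i=abs((P-a[0])@m)<th
        if best is None or i.sum()>best.sum():best=i
    Q=P[best];c=Q.mean(0);m=np.linalg.svd(Q-c)[2][2];m*=np.sign(m[2]);return m,c,best
E
python3 - <<'E'
from h import *
for n,b in(("top0",(252,145,345,225)),("scene0",(270,175,375,265))):
    p,d=load(n);P,q=cloud(p,d,*b);k=(P[:,2]>25);P=P[k];q=q[k]
    m,c,i=ransac(P,30)
    Q=P[i];yaw=np.degrees(np.arctan2(-m[1],-m[0]));print(n,i.sum(),m.round(3),"tilt",np.degrees(np.arccos(m[2])),"yaw",yaw,"c",c.round(1),"std",((Q-c)@m).std())
    y=np.radians(yaw);ex=np.array([np.cos(y)*.866,np.sin(y)*.866,.5]);ey=np.array([-np.sin(y),np.cos(y),0])
    for e,l in((ex,'x'),(ey,'y')):print(l,np.percentile(Q@e,[0,1,2,50,98,99,100]).round(1))
    # mandrel end: plane offset 36-6?
    h=(P-c)@m
    for lo,hi in((10,24),(24,32),(32,44)):
        S=P[(h>lo)&(h<hi)];qq=q[(h>lo)&(h<hi)];print(lo,hi,len(S),S.mean(0).round(1),qq.mean(0),((S-c)@m).mean())
        for a in list(zip(qq.tolist(),((S-c)@m).round(1).tolist()))[:0]:print(a)
E
```

```text
top0 2530 [-0.49  -0.087  0.867] tilt 29.8487860057776 yaw 10.117205978904611 c [578.3  33.8  80.5] std 1.0537920709836999
x [462.8 464.5 465.7 548.9 601.1 602.1 603.7]
y [-154.9 -152.9 -151.2  -66.2   24.6   26.5   28.8]
10 24 104 [568.   78.1  99.5] [281.85576923 187.98076923] 17.676273836237957
24 32 235 [548.  109.6 104.2] [268.53617021 196.27234043] 28.760896476331354
32 44 460 [548.7  69.6 109.4] [285.73913043 195.45217391] 36.474343696809655
scene0 1508 [-0.49  -0.089  0.867] tilt 29.87657985535763 yaw 10.317680074857254 c [573.5  22.5  75.7] std 1.1202001475404275
x [461.  462.8 463.9 525.1 598.8 599.7 601.1]
y [-163.5 -159.5 -158.3  -87.2   19.5   22.1   26.1]
10 24 153 [554.6  61.4  89.4] [309.60130719 209.20915033] 17.655121627566924
24 32 210 [543.7 105.6 100.8] [297.78571429 198.98095238] 28.938816734068435
32 44 364 [545.4  81.8 107.3] [302.76098901 200.82967033] 35.86835066865611
```

```bash
R='{"translation":[2.05,-2.95,-0.4],"delta_rot":[0,0,-0.065]}'; 
python3 -m creep '[{"translation":[2.05,-2.95,-0.4],"delta_rot":[0,0,-0.065]},{"translation":[2.05,-2.95,-0.4],"delta_rot":[0,0,-0.065]},{"translation":[2.05,-2.95,-0.4],"delta_rot":[0,0,-0.065]},{"translation":[2.05,-2.95,-0.4],"delta_rot":[0,0,-0.065]}]' 
python3 -m creep '[{"translation":[2.05,-2.95,-0.4],"delta_rot":[0,0,-0.065]},{"translation":[2.05,-2.95,-0.4],"delta_rot":[0,0,-0.065]},{"translation":[2.05,-2.95,-0.4],"delta_rot":[0,0,-0.065]},{"translation":[2.05,-2.95,-0.4],"delta_rot":[0,0,-0.065]}]' 
python3 -m creep '[{"translation":[2.05,-2.95,-0.4],"delta_rot":[0,0,-0.065]},{"translation":[2.05,-2.95,-0.4],"delta_rot":[0,0,-0.065]},{"translation":[2.05,-2.95,-0.4],"delta_rot":[0,0,-0.065]},{"translation":[2.05,-2.95,-0.4],"delta_rot":[0,0,-0.065]},{"translation":[0,0,0],"delta_rot":[0,0,0]}]'
cat > snap.py <<'E'
import sys,cv2,numpy as np
from workcell import readout,optics
n,o=sys.argv[1:3]
p=optics.camera_params(n);a,d=optics.grab_frame(n);cv2.imwrite(f"pics/{o}.png",a[:,:,::-1]);np.save(f"pics/{o}_d.npy",d);np.savez(f"pics/{o}.npz",**p)
s=readout.state();print({k:np.round(s[k],2).tolist() for k in("time_s","qpos","ee_pos","ee_rot","force","gripper_width")})
E
python3 snap.py wrist w1
```

```text
time_s: 0.48
ee_pos: [270.7, 423.9, 211.4]
ee_rot: [-74.8, 90.0, -108.9]
force: [1.0, 0.4, 1.0]
gripper_width: 91.4
time_s: 0.82
ee_pos: [352.9, 305.6, 195.7]
ee_rot: [-62.5, 90.0, -111.6]
force: [1.1, 0.9, 0.1]
gripper_width: 91.5
time_s: 1.23
ee_pos: [436.8, 184.8, 179.2]
ee_rot: [-14.1, 89.8, -78.3]
force: [0.0, 0.4, 0.1]
gripper_width: 91.2
{'time_s': 1.28, 'qpos': [21.86, 11.53, 106.64, -0.02, 61.89, -4.03], 'ee_pos': [435.39, 186.94, 179.41], 'ee_rot': [-78.51, 89.94, -142.62], 'force': [0.53, 1.2, -0.53], 'gripper_width': 91.32}
```

View pics/w1.png

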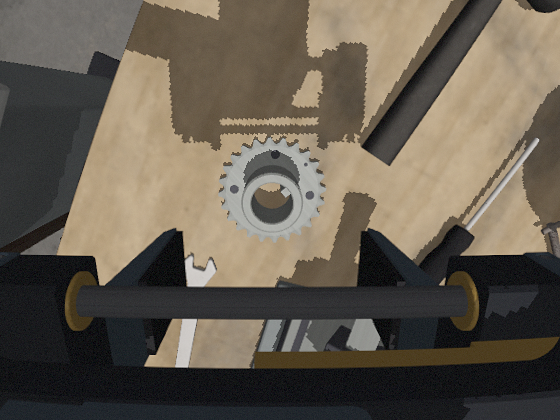

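Run:
```python
from h import *
crop("w1",210,125,335,250,6,"c3")
crop("top0",210,215,270,275,10,"c4")
```

```text
(no output)
```

View pics/c3.png

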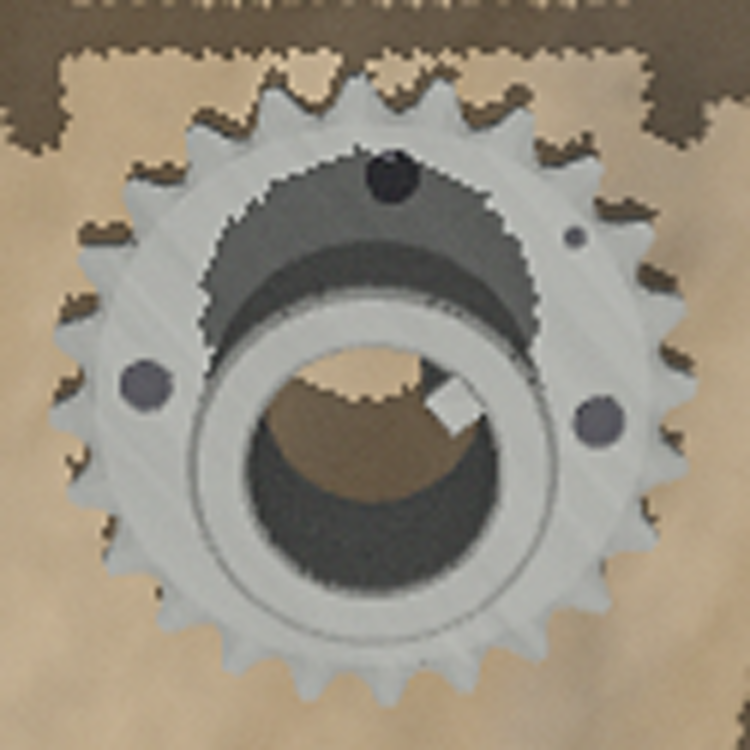

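Run:
```python
from h import *
p,d=load("w1")
f=lambda x,y:(210+x/6,125+y/6)
b=plane(p,*f(372,467),50);o=plane(p,*f(373,465),50);k=plane(p,*f(455,407),50);pm=plane(p,*f(574,237),8)
h1=plane(p,*f(147,385),8);h2=plane(p,*f(600,421),8);c=(h1+h2)/2
az=lambda v:np.degrees(np.arctan2(v[1],v[0]))
print("bore top",b,"boss",o,"ringc",c,"hole d",np.linalg.norm(h1-h2));print("key az",az(k-b),np.linalg.norm((k-b)[:2]),"punch az",az(pm-c),az(pm-b),np.linalg.norm((pm-c)[:2]))
# boss top height by depth
print(px(p,d,272,217),px(p,d,250,200),px(p,d,232,180),px(p,d,300,225))
P,q=cloud(p,d,215,130,330,250);t=P[(P[:,2]>46)&(P[:,2]<54)];(cx,cy),r=cv2.minEnclosingCircle(t[:,:2].astype(np.float32));print("top",t[:,2].mean(),cx,cy,r)
t=P[(P[:,2]>5)&(P[:,2]<11)];(cx,cy),r=cv2.minEnclosingCircle(t[:,:2].astype(np.float32));print("ring",t[:,2].mean(),cx,cy,r)
```

```text
bore top [436.90373967 184.01462865  50.        ] boss [436.90347181 184.33419431  50.        ] ringc [437.55369814 183.38236119   8.        ] hole d 71.92797406878776
key az 62.642907231495926 14.297961465133998 punch az 66.28431904843634 65.08039700829727 40.733736197386236
[444.92214575 167.43338884  30.71420076] [419.37875483 178.14194256  49.6256287 ] [398.25297203 177.35596272   7.5943905 ] [476.22031469 165.44966191   7.62503617]
top 49.243440693058425 436.9726257324219 183.27142333984375 26.24224090576172
ring 7.409878583328175 437.08148193359375 183.17083740234375 51.80565643310547
```

```bash
python3 -m creep '[{"translation":[2.1,-3.3,0.8],"delta_rot":[0,0,0]},{"translation":[2.1,-3.3,0.8],"delta_rot":[0,0,0]},{"translation":[2.1,-3.3,0.8],"delta_rot":[0,0,0]},{"translation":[2.1,-3.3,0.8],"delta_rot":[0,0,0]},{"translation":[2.1,-3.3,0.8],"delta_rot":[0,0,0]}]' 
python3 -m creep '[{"translation":[0.9,-0.7,0],"delta_rot":[0,0,0]},{"translation":[0,0,0],"delta_rot":[0,0,0]}]' 
python3 snap.py wrist w2
```

```text
time_s: 1.7
ee_pos: [539.7, 24.1, 220.5]
ee_rot: [161.3, 90.0, 97.6]
force: [-0.1, 0.3, -0.4]
gripper_width: 91.3
time_s: 1.87
ee_pos: [550.2, 16.4, 220.1]
ee_rot: [72.0, 89.9, 8.1]
force: [0.5, -0.3, 0.4]
gripper_width: 90.7
{'time_s': 1.92, 'qpos': [0.62, 16.29, 93.83, 0.06, 69.93, -25.54], 'ee_pos': [548.45, 17.77, 219.55], 'ee_rot': [-160.22, 89.92, 135.93], 'force': [-0.2, 0.21, 0.03], 'gripper_width': 91.18}
```

View pics/w2.png

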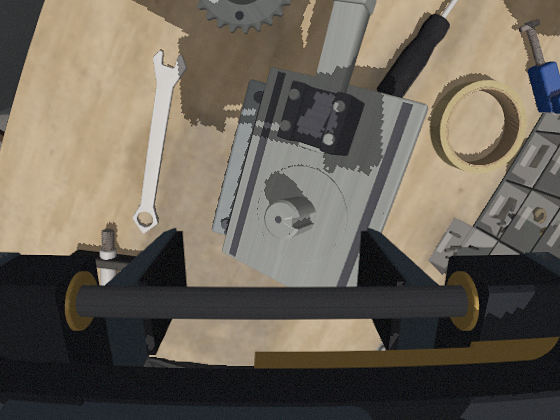

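Run:
```python
from h import *
crop("w2",240,150,365,270,6,"c5")
p,d=load("w2");P,q=cloud(p,d,225,70,420,270)
k=P[:,2]>25;P=P[k];q=q[k]
m,c,i=ransac(P,30);Q=P[i];print(m,np.degrees(np.arccos(m[2])),np.degrees(np.arctan2(-m[1],-m[0])),c,i.sum())
y=np.arctan2(-m[1],-m[0])
np.savez("jig.npz",m=m,c=c)
h=(P-c)@m
e=(h>31)&(abs(q[:,0]-283)<25)&(abs(q[:,1]-220)<25)
S=P[e];print(len(S),S.mean(0),h[e].mean(),np.unique(h[e].round()))
```

```text
[-0.49328327 -0.08331807  0.86586934] 30.017878925070338 9.587064566472051 [578.05899619  46.64401506  79.2375604 ] 20868
1124 [560.87729213  11.7727015  108.68409041] 36.87770530727957 [31. 32. 33. 34. 35. 36. 37. 38. 39.]
```

View pics/c5.png

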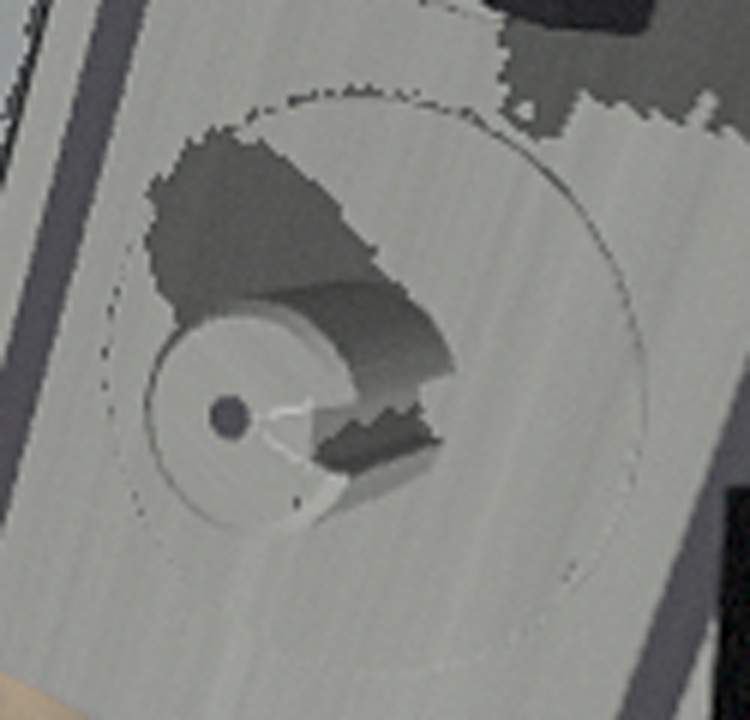

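```bash
cat >> h.py <<'E'
def onplane(p,u,v,m,c0):
    c=-p["R"].T@p["t"];r=p["R"].T@ray(p,u,v);return c+r*(m@(c0-c))/(m@r)
E
python3 - <<'E'
from h import *
p,d=load("w2");j=np.load("jig.npz");m,c=j["m"],j["c"]
# plane offsets of the end face
P,q=cloud(p,d,267,208,290,230);h=(P-c)@m;print("end h",np.median(h),len(h))
yaw=np.radians(10.0);m=np.array([-.5*np.cos(yaw),-.5*np.sin(yaw),.866]);ex=np.array([.866*np.cos(yaw),.866*np.sin(yaw),.5]);ey=np.array([-np.sin(yaw),np.cos(yaw),0])
h0=np.median((P-c)@j["m"]);C0=c+j["m"]*h0
f=lambda x,y:onplane(p,240+x/6,150+y/6,j["m"],C0)
hole=f(230,418);print("hole",hole)
rim=np.array([f(x,y) for x,y in((150,400),(165,480),(200,515),(260,528),(310,510),(160,362),(190,325),(225,312),(275,318),(310,335),(345,385))])
print("r",np.linalg.norm(rim-hole,axis=1).round(1))
for x,y in((315,428),(312,402),(318,460),(352,398),(347,474)):
    v=f(x,y)-hole;print(x,y,"ang",np.degrees(np.arctan2(v@ey,v@ex)).round(1),np.linalg.norm(v).round(1),"ey",(v@ey).round(1),"ex",(v@ex).round(1))
seat=hole-36*m;print("seat",seat)
# circle of seat, z of seat plane
s=np.array([onplane(p,240+x/6,150+y/6,j["m"],c) for x,y in((375,92),(250,115),(105,350),(640,420),(595,570),(560,165))]);print(s.round(1))
A=np.c_[2*(s-seat)@ex,2*(s-seat)@ey,np.ones(len(s))];b=((s-seat)@ex)**2+((s-seat)@ey)**2
z=np.linalg.lstsq(A,b,rcond=None)[0];print("circle centre offset",z[:2],np.sqrt(z[2]+z[0]**2+z[1]**2))
E
```

```text
end h 37.40989818344721 506
hole [558.89794687   9.84532637 107.98563605]
r [12.3 13.5 14.2 15.1 16.3 12.6 13.5 14.1 15.1 16.5 17.5]
315 428 ang 16.5 12.4 ey 3.5 ex 11.9
312 402 ang 32.3 12.3 ey 6.6 ex 10.4
318 460 ang -1.1 13.7 ey -0.3 ex 13.7
352 398 ang 30.8 18.1 ey 9.2 ex 15.5
347 474 ang -1.2 18.1 ey -0.4 ex 18.1
seat [576.62448642  12.97099356  76.80963605]
[[561.7  53.   70.5]
 [547.9  40.8  61.5]
 [544.7  -3.3  55.4]
 [611.8  31.5  97. ]
 [616.8   9.4  97.7]
 [587.3  56.9  85.5]]
circle centre offset [1.77507286 0.77485134] 43.49824611794053
```

```bash
cat > ov.py <<'E'
from h import *
import sys
def fr(yaw,tilt=30):
    y=np.radians(yaw);t=np.radians(tilt)
    return np.array([np.cos(y)*np.cos(t),np.sin(y)*np.cos(t),np.sin(t)]),np.array([-np.sin(y),np.cos(y),0]),np.array([-np.cos(y)*np.sin(t),-np.sin(y)*np.sin(t),np.cos(t)])
def overlay(n,seat,yaw,phi,box,s,out):
    p,_=load(n);ex,ey,m=fr(yaw)
    x0,y0,x1,y1=box;im=cv2.resize(cv2.imread(f"pics/{n}.png")[y0:y1,x0:x1],None,fx=s,fy=s,interpolation=cv2.INTER_CUBIC)
    def line(pts,c):
        q=np.array([proj(p,seat+a*ex+b*ey+z*m) for a,b,z in pts]);q=((q-[x0,y0]+.5)*s).astype(int);cv2.polylines(im,[q.reshape(-1,1,2)],False,c,1)
    t=np.linspace(0,2*np.pi,60)
    for r,z,c in((14,36,(0,0,255)),(16,34,(0,255,0)),(16,0,(255,0,0))):line([(r*np.cos(a),r*np.sin(a),z) for a in t],c)
    f=np.radians(phi);u=np.array([np.cos(f),np.sin(f)]);v=np.array([-u[1],u[0]])
    w=lambda r,l,z:(*(u*r+v*l),z)
    line([w(13.2,5,36),w(10,5,36),w(10,-5,36),w(13.2,-5,36)],(0,0,255));line([w(15.2,5,34),w(15.2,5,0)],(0,255,255));line([w(15.2,-5,34),w(15.2,-5,0)],(0,255,255))
    B=lambda a,b:[(a,61,b),(a,105,b)]
    line([(-22,61,36),(22,61,36),(22,105,36),(-22,105,36),(-22,61,36)],(255,0,255))
    cv2.imwrite(f"pics/{out}.png",im)
if __name__=="__main__":
    overlay("w2",np.array([578.1,14.,77.7]),10,14.5,(235,70,370,270),4,"o1")
    overlay("w2",np.array([578.1,14.,77.7]),10,14.5,(255,190,325,245),10,"o2")
E
python3 ov.py
```

```text
(no output)
```

View pics/o1.png

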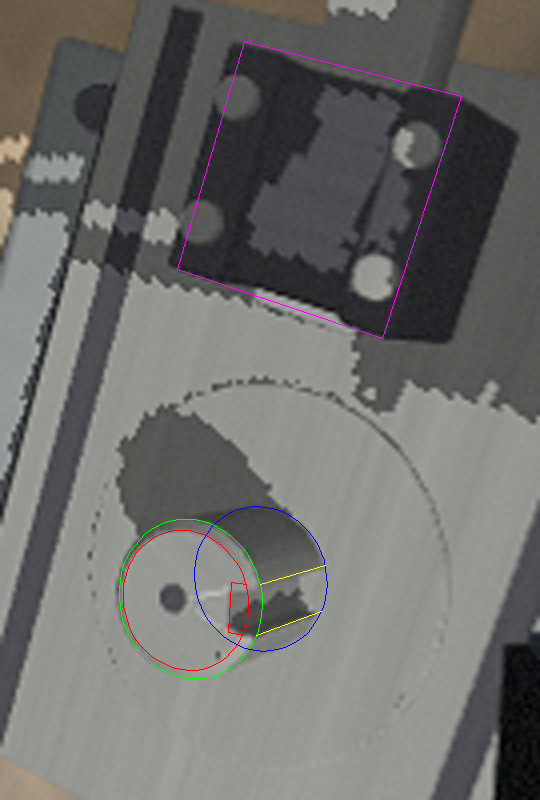

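View pics/o2.png

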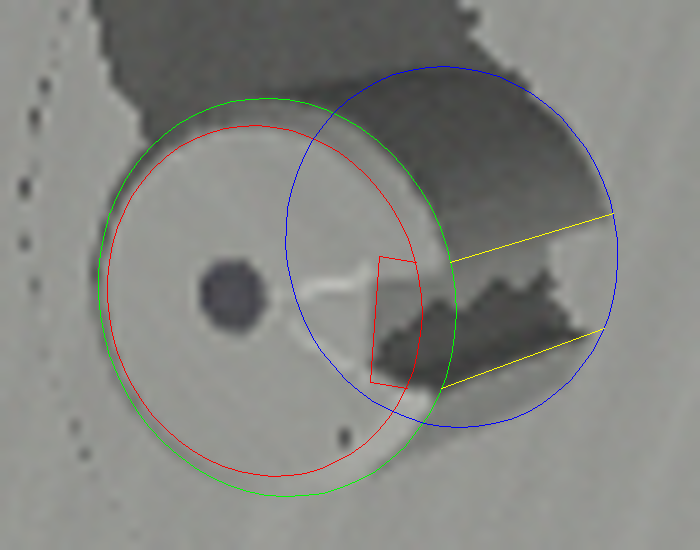

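```bash
python3 -m creep '[{"translation":[-2.23,3.32,-0.8],"delta_rot":[0,0,0.073]},{"translation":[-2.23,3.32,-0.8],"delta_rot":[0,0,0.073]},{"translation":[-2.23,3.32,-0.8],"delta_rot":[0,0,0.073]},{"translation":[-2.23,3.32,-0.8],"delta_rot":[0,0,0.073]},{"translation":[-2.23,3.32,-0.8],"delta_rot":[0,0,0.073]}]' 
python3 -m creep '[{"translation":[0,0,-3.5],"delta_rot":[0,0,0.073]},{"translation":[0,0,-3.5],"delta_rot":[0,0,0]},{"translation":[0,0,-2.0],"delta_rot":[0,0,0]},{"translation":[0,0,0],"delta_rot":[0,0,0]}]' 
python3 snap.py wrist w3
python3 - <<'E'
from workcell import readout
from scipy.spatial.transform import Rotation as Ro
s=readout.state();T=Ro.from_euler('xyz',s["ee_rot"],degrees=True).as_matrix();print(T.round(3))
E
```

```text
time_s: 2.33
ee_pos: [433.3, 185.8, 179.3]
ee_rot: [-151.5, 89.9, 165.9]
force: [1.0, 0.2, 0.3]
gripper_width: 91.0
time_s: 2.67
ee_pos: [431.3, 183.7, 86.1]
ee_rot: [-123.5, 89.4, -162.0]
force: [-0.6, 0.3, -0.2]
gripper_width: 91.0
{'time_s': 2.72, 'qpos': [21.58, 17.4, 114.06, 0.04, 48.89, -29.89], 'ee_pos': [433.48, 184.04, 88.32], 'ee_rot': [-125.23, 89.64, -163.79], 'force': [-0.15, 0.16, 0.49], 'gripper_width': 91.31}
[[-0.006  0.623  0.782]
 [-0.002  0.782 -0.623]
 [-1.    -0.005 -0.004]]
```

View pics/w3.png

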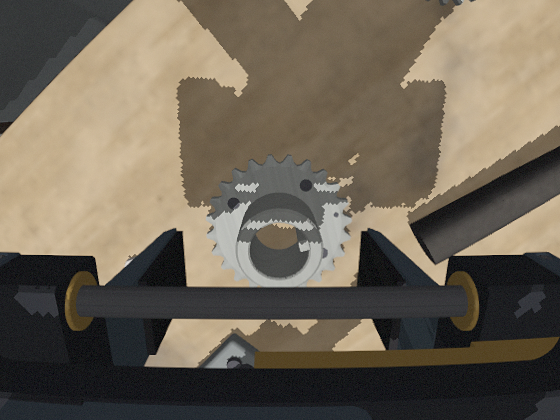

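Run:
```python
from h import *
crop("w3",200,140,360,300,5,"c6")
```

```text
(no output)
```

View pics/c6.png

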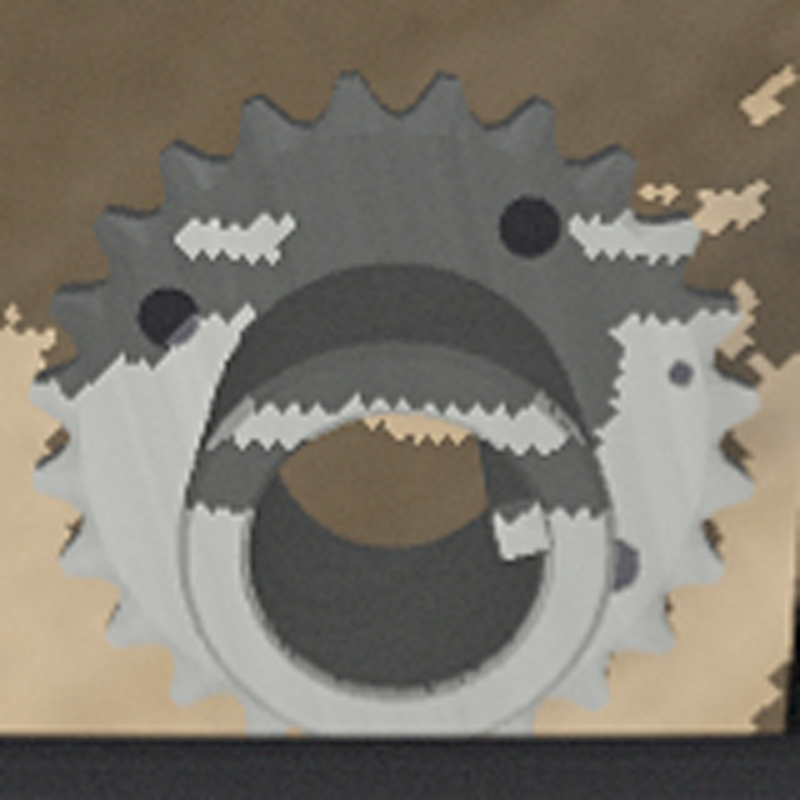

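Run:
```python
from h import *
p,d=load("w3")
f=lambda x,y:(200+x/5,140+y/5)
b=plane(p,*f(398,552),50);k=plane(p,*f(521,530),50);pm=plane(p,*f(681,374),8)
X=np.array([[.001,-.27,.963],[1,.001,-.001],[0,.963,.27]]);off=np.array([-156.3,-.6,-76.3])
T=p["R"].T@X.T; c=-p["R"].T@p["t"];tcp=c-T@off
az=lambda v:np.degrees(np.arctan2(v[1],v[0]))
print("T",T.round(3),"tcp",tcp.round(1));print("bore",b.round(1),az(k-b),az(pm-b),"in tool",(T.T@(b-tcp)).round(1),"tool y az",az(T[:,1]))
```

```text
T [[-0.01   0.623  0.783]
 [-0.003  0.782 -0.623]
 [-1.    -0.009 -0.006]] tcp [431.6 183.6  86. ]
bore [436.6 184.3  50. ] 62.561337583141196 64.76839085620213 in tool [36.   4.   3.7] tool y az 51.46667978264633
```

```bash
python3 -m creep '[{"translation":[0.5,0.05,0],"delta_rot":[0,0,0]},{"translation":[0,0,-2.5],"delta_rot":[0,0,0]},{"translation":[0,0,-2.2],"delta_rot":[0,0,0]},{"translation":[0,0,-1.2],"delta_rot":[0,0,0]},{"translation":[0,0,0],"delta_rot":[0,0,0]}]' 
python3 -m creep '[{"translation":[0,0,0],"delta_rot":[0,0,0]}]' 
python3 snap.py wrist w4
```

```text
time_s: 3.13
ee_pos: [441.7, 183.9, 30.6]
ee_rot: [-130.2, 89.9, -168.9]
force: [0.1, -0.8, -0.4]
gripper_width: 91.3
time_s: 3.22
ee_pos: [443.0, 184.3, 32.1]
ee_rot: [64.7, 89.9, 26.0]
force: [0.1, -0.8, -0.3]
gripper_width: 91.1
{'time_s': 3.27, 'qpos': [21.21, 22.5, 116.86, 0.01, 40.45, -30.07], 'ee_pos': [443.35, 184.41, 32.57], 'ee_rot': [62.16, 89.8, 23.43], 'force': [0.76, 0.12, 0.63], 'gripper_width': 91.15}
```

View pics/w4.png

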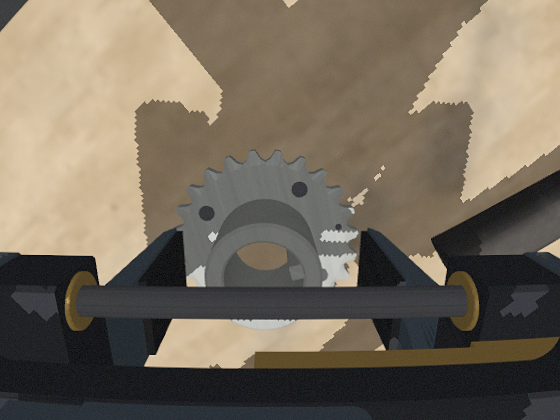

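```bash
cat >> h.py <<'E'
def tool(p):
    X=np.array([[.001,-.27,.963],[1,.001,-.001],[0,.963,.27]]);off=np.array([-156.3,-.6,-76.3])
    T=p["R"].T@X.T; c=-p["R"].T@p["t"];return T,c-T@off
E
python3 - <<'E'
from h import *
crop("w4",190,190,350,320,5,"c7")
p,d=load("w4");T,t=tool(p);print(T.round(3),t.round(1))
E
```

```text
[[ 0.002  0.626  0.78 ]
 [ 0.001  0.78  -0.625]
 [-1.     0.002  0.001]] [443.2 184.2  32. ]
```

View pics/c7.png

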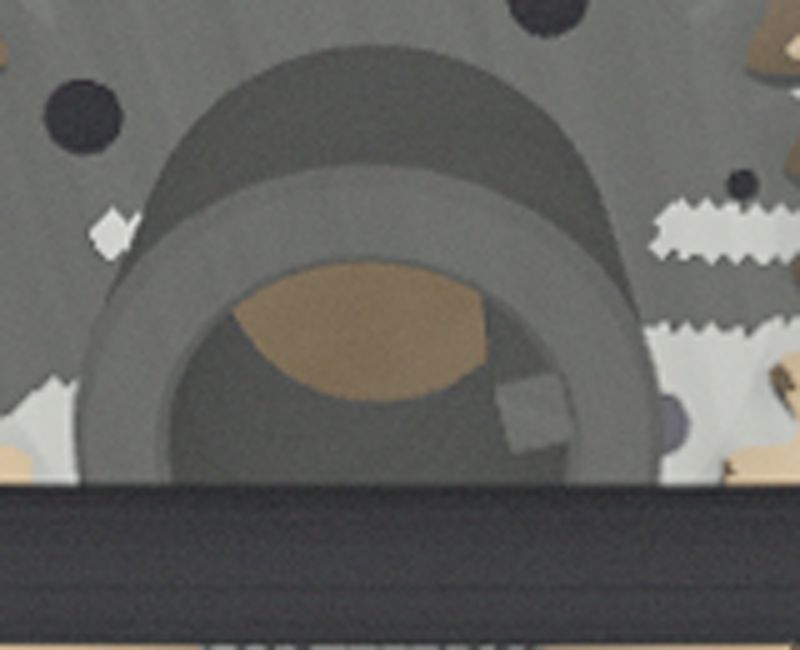

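```bash
python3 -m creep '[{"translation":[-0.6,0,-0.3],"delta_rot":[0,0,0]},{"translation":[0,0,0],"delta_rot":[0,0,0]},{"translation":[0,0,0],"delta_rot":[0,0,0]},{"translation":[0,0,0],"delta_rot":[0,0,0]}]'
python3 - <<'E'
from h import *
from workcell import optics
p=optics.camera_params("wrist");T,t=tool(p);print(T.round(3),t.round(1))
E
```

```text
time_s: 3.6
ee_pos: [436.1, 183.9, 28.5]
ee_rot: [62.7, 89.9, 24.0]
force: [-0.1, -1.1, 0.2]
gripper_width: 91.3
[[ 0.001  0.626  0.781]
 [ 0.     0.78  -0.625]
 [-1.     0.001  0.001]] [436.3 183.8  28.4]
```

```bash
python3 -m creep '[{"translation":[0,0,0],"delta_rot":[0,0,0]},{"translation":[0,0,0],"delta_rot":[0,0,0]},{"translation":[0,0,0],"delta_rot":[0,0,0]},{"translation":[0,0,0],"delta_rot":[0,0,0]},{"translation":[0,0,0],"delta_rot":[0,0,0]}]' -1 40
python3 -m creep '[{"translation":[0,0,0],"delta_rot":[0,0,0]},{"translation":[0,0,0],"delta_rot":[0,0,0]},{"translation":[0,0,0],"delta_rot":[0,0,0]},{"translation":[0,0,0],"delta_rot":[0,0,0]},{"translation":[0,0,0],"delta_rot":[0,0,0]}]'
```

```text
time_s: 4.02
ee_pos: [435.9, 183.8, 28.0]
ee_rot: [108.2, 90.0, 69.4]
force: [0.3, 0.6, -0.4]
gripper_width: 60.8
time_s: 4.43
ee_pos: [436.2, 183.9, 28.0]
ee_rot: [68.9, 90.0, 30.2]
force: [1.4, 0.7, -1.3]
gripper_width: 50.9
```

```bash
python3 -m creep '[{"translation":[0,0,2.5],"delta_rot":[0,0,0]},{"translation":[0,0,4],"delta_rot":[0,0,0]},{"translation":[0,0,4],"delta_rot":[0,0,0]},{"translation":[0,0,4],"delta_rot":[0,0,0]},{"translation":[0,0,0],"delta_rot":[0,0,0]}]'
python3 snap.py wrist w5
python3 - <<'E'
from h import *
crop("w5",190,190,350,320,5,"c8")
p,d=load("w5");T,t=tool(p);print(T.round(3),t.round(1))
E
```

```text
time_s: 4.85
ee_pos: [439.6, 185.2, 179.8]
ee_rot: [59.9, 89.2, 21.2]
force: [1.4, 1.0, -3.8]
gripper_width: 50.9
{'time_s': 4.9, 'qpos': [21.46, 11.56, 107.11, -0.0, 60.86, -29.82], 'ee_pos': [437.83, 184.48, 176.27], 'ee_rot': [59.92, 89.53, 21.2], 'force': [-0.57, 0.38, -4.6], 'gripper_width': 51.3}
[[ 0.013  0.626  0.78 ]
 [ 0.005  0.78  -0.625]
 [-1.     0.012  0.007]] [439.8 185.1 179.7]
```

View pics/c8.png

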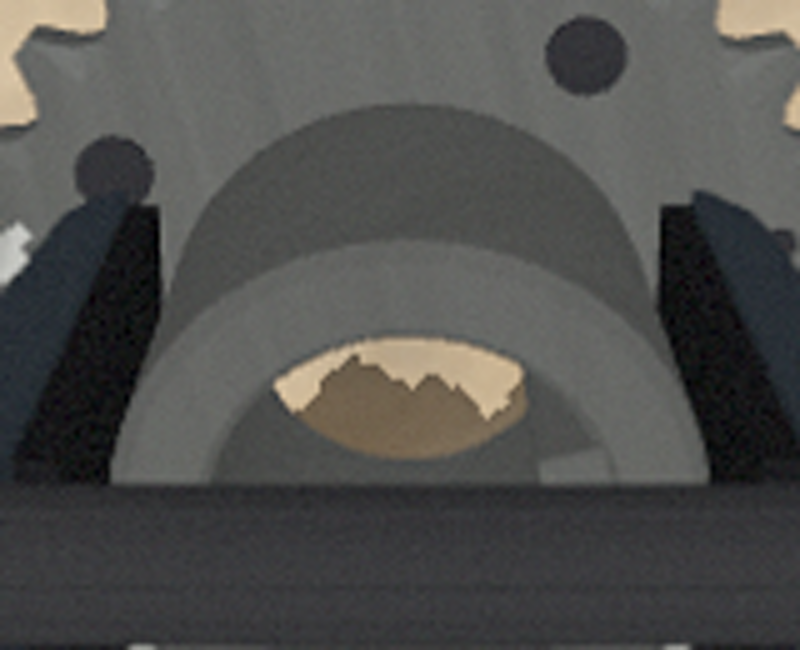

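Run:
```python
from h import *
p,d=load("w5");T,t=tool(p);c=-p["R"].T@p["t"];co=T.T@(c-t)
def at(u,v,x):
    r=T.T@p["R"].T@ray(p,u,v);return co+r*(x-co[0])/r[0]
for X in (19,20,21):
    h1=at(307.4,201,X);h2=at(213,224.4,X);pm=at(346.6,238.6,X);m=(h1+h2)/2
    # holes at radius 36, 90 deg apart => centre at m + perp*25.4
    v=(h2-h1)[1:];L=np.linalg.norm(v);pe=np.array([-v[1],v[0]])/L;c1=m[1:]+pe*L/2;c2=m[1:]-pe*L/2
    print(X,h1.round(1),h2.round(1),"L",L.round(1),"centres(y,z)",c1.round(1),c2.round(1),"pm",pm.round(1))
    for cc in(c1,c2):
        w=pm[1:]-cc;print("   pm r",np.linalg.norm(w).round(1),"ang from tool y toward z",np.degrees(np.arctan2(w[1],w[0])).round(1))
print("front edge",at(272,238,-22),at(272,238,-21))
print("centre z from boss front edge +26")
```

```text
19 [ 19.   17.6 -30.5] [ 19.  -31.3 -17.9] L 50.5 centres(y,z) [-13.2 -48.7] [-0.5  0.3] pm [ 19.  39. -10.]
   pm r 65.0 ang from tool y toward z 36.6
   pm r 40.8 ang from tool y toward z -14.5
20 [ 20.   17.7 -30.3] [ 20.  -31.5 -17.5] L 50.8 centres(y,z) [-13.3 -48.5] [-0.5  0.7] pm [20.  39.2 -9.6]
   pm r 65.3 ang from tool y toward z 36.6
   pm r 41.1 ang from tool y toward z -14.5
21 [ 21.   17.8 -30. ] [ 21.  -31.7 -17.2] L 51.1 centres(y,z) [-13.3 -48.3] [-0.5  1.1] pm [21.  39.4 -9.2]
   pm r 65.7 ang from tool y toward z 36.6
   pm r 41.3 ang from tool y toward z -14.5
front edge [-22.          -0.52065881 -25.78325621] [-21.         -0.5199457 -25.4070696]
centre z from boss front edge +26
```

```bash
cat > tgt.py <<'E'
import sys
from h import *
from ov import fr
from workcell import optics
from scipy.spatial.transform import Rotation as Ro
def pose(): return tool(optics.camera_params("wrist"))
def go(tcp,Rt,n=None):
    T,t=pose();rv=Ro.from_matrix(Rt@T.T).as_rotvec();d=(tcp-t)/10
    k=n or int(max(np.ceil(np.linalg.norm(d)/4.0),np.ceil(np.linalg.norm(rv)/.12),1))
    print("tcp",t.round(1),"total d cm",d.round(2),"rv",rv.round(3),"deg",np.degrees(np.linalg.norm(rv)).round(1),"n",k,"per row",(d/k).round(3),(rv/k).round(4))
S=np.array([578.,14.,77.7]);ex,ey,m=fr(10)
def Rjig(delta): # tool y at angle delta from ex about m
    a=np.radians(delta);y=np.cos(a)*ex+np.sin(a)*ey;x=-m;return np.c_[x,y,np.cross(x,y)]
E
python3 - <<'E'
from tgt import *
go(S+m*110,Rjig(0));go(S+m*90,Rjig(0))
E
```

```text
tcp [438.  184.3 176.1] total d cm [  8.58 -17.99  -0.32] rv [ 0.272 -0.452 -0.703] deg 50.4 n 8 per row [ 1.073 -2.249 -0.04 ] [ 0.034  -0.0565 -0.0879]
tcp [438.  184.3 176.1] total d cm [  9.57 -17.81  -2.05] rv [ 0.272 -0.452 -0.703] deg 50.4 n 8 per row [ 1.196 -2.227 -0.256] [ 0.034  -0.0565 -0.0879]
```

```bash
python3 -m creep '[{"translation":[1.07,-2.25,0.2],"delta_rot":[0.034,-0.0565,-0.088]},{"translation":[1.07,-2.25,0.2],"delta_rot":[0.034,-0.0565,-0.088]},{"translation":[1.07,-2.25,0.1],"delta_rot":[0.034,-0.0565,-0.088]},{"translation":[1.07,-2.25,0],"delta_rot":[0.034,-0.0565,-0.088]}]'
python3 -m creep '[{"translation":[1.07,-2.25,-0.1],"delta_rot":[0.034,-0.0565,-0.088]},{"translation":[1.07,-2.25,-0.2],"delta_rot":[0.034,-0.0565,-0.088]},{"translation":[1.07,-2.25,-0.2],"delta_rot":[0.034,-0.0565,-0.088]},{"translation":[1.07,-2.25,-0.2],"delta_rot":[0.034,-0.0565,-0.088]},{"translation":[0,0,0],"delta_rot":[0,0,0]}]'
python3 -m creep '[{"translation":[0,0,0],"delta_rot":[0,0,0]},{"translation":[0,0,0],"delta_rot":[0,0,0]}]'
python3 - <<'E'
from tgt import *
go(S+m*78,Rjig(0));print(pose()[0].round(3),Rjig(0).round(3))
E
python3 snap.py wrist w6;python3 snap.py scene s1
```

```text
time_s: 5.23
ee_pos: [476.7, 92.4, 175.4]
ee_rot: [80.2, 75.1, 21.0]
force: [1.1, 1.2, -4.3]
gripper_width: 51.0
time_s: 5.65
ee_pos: [517.7, 1.2, 166.1]
ee_rot: [90.7, 60.9, 10.3]
force: [0.1, 0.4, -5.3]
gripper_width: 51.0
time_s: 5.82
ee_pos: [519.7, 4.1, 168.7]
ee_rot: [90.6, 60.7, 10.6]
force: [-0.4, -0.1, -4.0]
gripper_width: 50.9
tcp [519.8   3.4 168.9] total d cm [ 1.98  0.38 -2.36] rv [-0.002 -0.013 -0.002] deg 0.8 n 1 per row [ 1.977  0.379 -2.363] [-0.002  -0.0131 -0.0018]
[[ 0.481  0.859  0.176]
 [ 0.089  0.151 -0.985]
 [-0.872  0.489 -0.004]] [[ 0.492  0.853  0.174]
 [ 0.087  0.15  -0.985]
 [-0.866  0.5    0.   ]]
{'time_s': 5.87, 'qpos': [-5.65, 5.39, 123.18, 19.47, 24.28, -31.59], 'ee_pos': [520.4, 4.37, 169.5], 'ee_rot': [90.49, 60.62, 10.57], 'force': [-0.19, -0.54, -4.17], 'gripper_width': 50.97}
{'time_s': 5.92, 'qpos': [-5.63, 5.37, 123.13, 19.48, 24.26, -31.59], 'ee_pos': [520.89, 4.53, 170.08], 'ee_rot': [90.46, 60.55, 10.55], 'force': [1.14, 0.07, -4.85], 'gripper_width': 51.03}
```

View pics/w6.png

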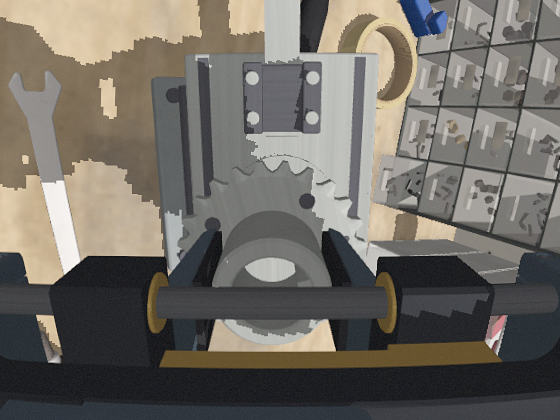

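View pics/s1.png

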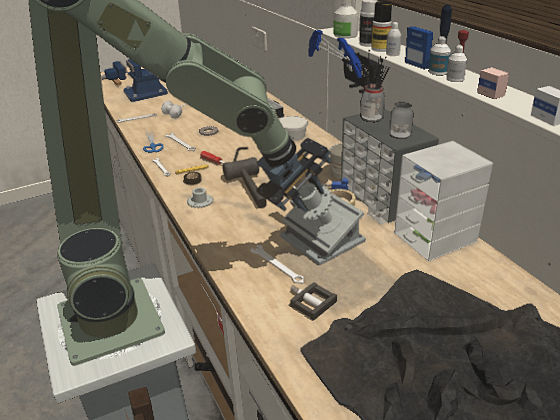

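```bash
python3 - <<'E'
from ov import *
overlay("w6",np.array([578,14.,77.7]),10,14.5,(150,40,400,300),3,"o3")
E
python3 -c "
from tgt import *
go(S+m*78,Rjig(0))"
```

```text
tcp [521.    3.9 170.2] total d cm [ 1.86  0.33 -2.5 ] rv [-0.002 -0.01  -0.003] deg 0.6 n 1 per row [ 1.855  0.332 -2.5  ] [-0.0017 -0.0098 -0.0027]
```

View pics/o3.png

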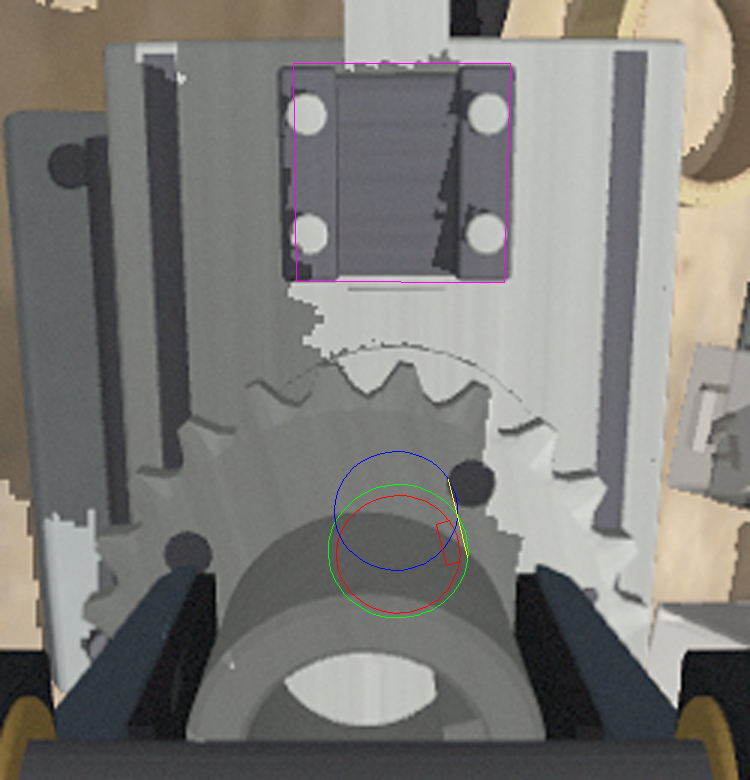

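```bash
python3 -m creep '[{"translation":[0.9,0.16,-1.25],"delta_rot":[0,-0.005,0]},{"translation":[0.9,0.16,-1.25],"delta_rot":[0,-0.005,0]},{"translation":[0,0,0],"delta_rot":[0,0,0]},{"translation":[0,0,0],"delta_rot":[0,0,0]},{"translation":[0,0,0],"delta_rot":[0,0,0]}]'
sed -i 's/S=np.array.*;ex,ey,m=fr(10)/ex,ey,m=fr(10);S=np.array([578.,14.,77.7])-.7*ex/' tgt.py
python3 -c "
from tgt import *
go(S+m*78,Rjig(0));go(S+m*60,Rjig(0));T,t=pose();v=t-S;print('seat frame',v@ex,v@ey,v@m)"
python3 snap.py wrist w7
```

```text
time_s: 6.33
ee_pos: [539.4, 7.5, 146.3]
ee_rot: [90.2, 59.9, 10.3]
force: [0.8, -0.0, -4.3]
gripper_width: 51.4
tcp [539.5   6.9 146.4] total d cm [-0.05  0.02 -0.15] rv [-0.002  0.002 -0.002] deg 0.2 n 1 per row [-0.053  0.021 -0.154] [-0.0016  0.0024 -0.0022]
tcp [539.5   6.9 146.4] total d cm [ 0.83  0.18 -1.71] rv [-0.002  0.002 -0.002] deg 0.2 n 1 per row [ 0.833  0.177 -1.713] [-0.0016  0.0024 -0.0022]
seat frame 1.1909066113515612 -0.2937126849495721 79.09301293170104
{'time_s': 6.38, 'qpos': [-4.96, 8.8, 123.74, 23.14, 19.62, -34.98], 'ee_pos': [539.5, 7.36, 146.6], 'ee_rot': [90.16, 59.81, 10.26], 'force': [0.27, -0.2, -4.89], 'gripper_width': 50.84}
```

View pics/w7.png

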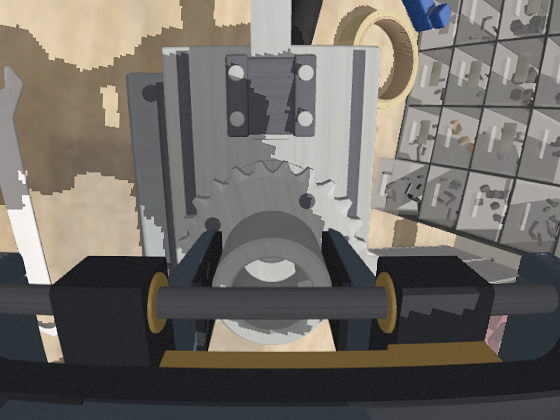

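```bash
python3 -m creep '[{"translation":[0.34,0.09,-0.69],"delta_rot":[0,0,0]},{"translation":[0.34,0.09,-0.69],"delta_rot":[0,0,0]},{"translation":[0.25,0.045,-0.43],"delta_rot":[0,0,0]},{"translation":[0,0,0],"delta_rot":[0,0,0]},{"translation":[0,0,0],"delta_rot":[0,0,0]}]'
python3 -c "
from tgt import *
T,t=pose();v=t-S;print('seat frame',v@ex,v@ey,v@m)"
```

```text
time_s: 6.8
ee_pos: [548.7, 9.3, 127.3]
ee_rot: [90.2, 59.9, 10.3]
force: [0.5, -0.2, -4.6]
gripper_width: 51.2
seat frame -0.06758235731075424 -0.21840919750970772 57.89605937048528
```

```bash
python3 -m creep '[{"translation":[0.3,0.05,-0.5],"delta_rot":[0,0,0]},{"translation":[0.2,0.035,-0.35],"delta_rot":[0,0,0]},{"translation":[0,0,0],"delta_rot":[0,0,0]},{"translation":[0,0,0],"delta_rot":[0,0,0]}]'
python3 -c "
from tgt import *
T,t=pose();v=t-S;print('seat frame',v@ex,v@ey,v@m)"
```

```text
time_s: 7.13
ee_pos: [553.7, 10.1, 119.0]
ee_rot: [90.2, 59.9, 10.2]
force: [-0.0, 0.1, -3.5]
gripper_width: 51.0
seat frame 0.16212619222696867 -0.2732147693870541 48.183457362331346
```

Forces show no contact; continue down in small steps.

```bash
python3 -m creep '[{"translation":[0.2,0.035,-0.35],"delta_rot":[0,0,0]},{"translation":[0.2,0.035,-0.35],"delta_rot":[0,0,0]},{"translation":[0,0,0],"delta_rot":[0,0,0]},{"translation":[0,0,0],"delta_rot":[0,0,0]}]'
python3 -c "
from tgt import *
T,t=pose();v=t-S;print('seat frame',v@ex,v@ey,v@m)"
```

```text
time_s: 7.47
ee_pos: [557.7, 10.9, 112.0]
ee_rot: [90.2, 59.9, 10.2]
force: [-0.8, 0.3, -4.2]
gripper_width: 51.1
seat frame 0.2176252785816873 -0.26143762714150914 40.119725965544326
```

```bash
python3 -m creep '[{"translation":[0.2,0.035,-0.35],"delta_rot":[0,0,0]},{"translation":[0.2,0.035,-0.35],"delta_rot":[0,0,0]},{"translation":[0.1,0.02,-0.17],"delta_rot":[0,0,0]},{"translation":[0,0,0],"delta_rot":[0,0,0]},{"translation":[0,0,0],"delta_rot":[0,0,0]}]'
python3 -c "
from tgt import *
T,t=pose();v=t-S;print('seat frame',v@ex,v@ey,v@m)"
python3 snap.py wrist w8
```

```text
time_s: 7.88
ee_pos: [562.8, 11.7, 103.4]
ee_rot: [90.2, 59.9, 10.2]
force: [-0.6, -0.1, -4.6]
gripper_width: 51.0
seat frame 0.3360371125174634 -0.2580760256906152 30.099458571067355
{'time_s': 7.93, 'qpos': [-4.04, 14.62, 124.37, 31.74, 13.61, -43.22], 'ee_pos': [562.81, 11.68, 103.57], 'ee_rot': [90.2, 59.85, 10.23], 'force': [0.26, -0.39, -4.65], 'gripper_width': 51.06}
```

View pics/w8.png

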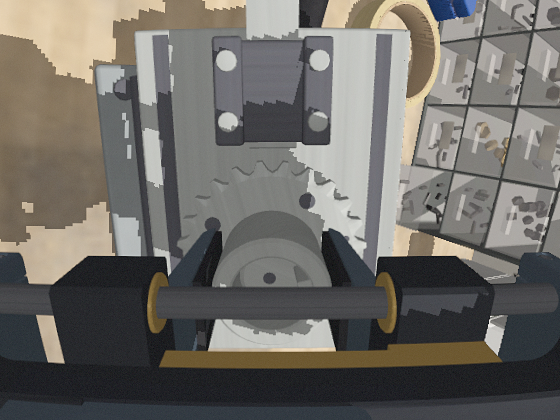

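```bash
python3 -m creep '[{"translation":[0.05,0.009,-0.087],"delta_rot":[0,0,0]},{"translation":[0.05,0.009,-0.087],"delta_rot":[0,0,0]},{"translation":[0,0,0],"delta_rot":[0,0,0]}]'
python3 -m creep '[{"translation":[0.05,0.009,-0.087],"delta_rot":[0,0,0]},{"translation":[0.0,0.0,0],"delta_rot":[0,0,0]}]'
python3 -c "
from tgt import *
T,t=pose();v=t-S;print('seat frame',v@ex,v@ey,v@m)"
```

```text
time_s: 8.18
ee_pos: [563.9, 11.8, 102.1]
ee_rot: [90.2, 59.8, 10.2]
force: [-0.1, -0.7, -4.9]
gripper_width: 50.8
time_s: 8.35
ee_pos: [564.0, 11.8, 102.0]
ee_rot: [90.2, 59.8, 10.2]
force: [-6.6, -1.7, 5.8]
gripper_width: 51.2
seat frame 0.7093491959262299 -0.33581810265277207 28.278524645059434
```

```bash
python3 -m creep '[{"translation":[0,0,0],"delta_rot":[0,0,0]},{"translation":[0,0,0],"delta_rot":[0,0,0]},{"translation":[0,0,0],"delta_rot":[0,0,0]},{"translation":[0,0,0],"delta_rot":[0,0,0]}]' 0.6
python3 -m creep '[{"translation":[-0.5,-0.087,0.866],"delta_rot":[0,0,0]},{"translation":[-1,-0.174,1.732],"delta_rot":[0,0,0]},{"translation":[-1.5,-0.26,2.6],"delta_rot":[0,0,0]},{"translation":[-1.5,-0.26,2.6],"delta_rot":[0,0,0]},{"translation":[0,0,0],"delta_rot":[0,0,0]}]' 
python3 snap.py wrist w9;python3 snap.py top t9
```

```text
time_s: 8.68
ee_pos: [565.1, 11.9, 101.7]
ee_rot: [90.1, 59.7, 10.2]
force: [-0.6, 0.4, -0.4]
gripper_width: 72.0
time_s: 9.1
ee_pos: [520.2, 3.7, 184.1]
ee_rot: [89.9, 59.4, 9.9]
force: [0.2, -0.5, 0.7]
gripper_width: 73.1
{'time_s': 9.15, 'qpos': [-5.74, 4.1, 122.93, 19.32, 24.62, -31.37], 'ee_pos': [520.29, 3.82, 182.22], 'ee_rot': [89.96, 59.47, 10.01], 'force': [0.75, -0.1, -0.29], 'gripper_width': 72.84}
{'time_s': 9.2, 'qpos': [-5.73, 4.24, 123.0, 19.35, 24.6, -31.39], 'ee_pos': [519.9, 3.99, 180.49], 'ee_rot': [90.08, 59.65, 10.11], 'force': [0.39, -0.61, 0.43], 'gripper_width': 72.69}
```

View pics/w9.png

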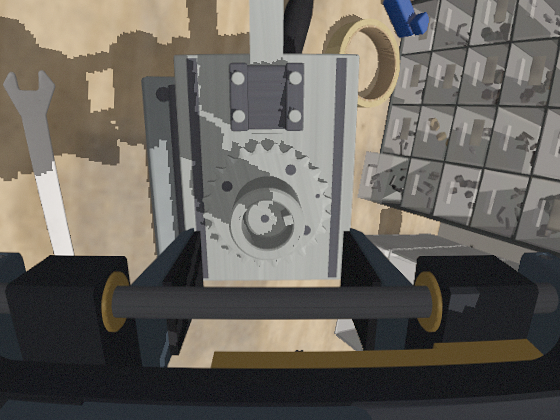

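Run:
```python
from tgt import *
p,d=load("w9")
P,q=cloud(p,d,200,135,335,270)
v=P-S;x,y,h=v@ex,v@ey,v@m;r=np.hypot(x,y)
k=(r>32)&(r<44)&(h<15);A=np.c_[x[k],y[k],np.ones(k.sum())];s,*_=np.linalg.lstsq(A,h[k],rcond=None);print("ring plane slope deg",np.degrees(s[:2]),"h",s[2],k.sum(),(A@s-h[k]).std())
k=(r>19)&(r<25)&(h>40);print("boss top",np.median(h[k]),k.sum(),x[k].mean(),y[k].mean());k=r<10;print("mandrel",np.median(h[k]))
k=(abs(x)>45)&(abs(y)<40)&(h<5)&(abs(x)<60);print("plate",np.median(h[k]),k.sum())
crop("w9",195,130,340,280,5,"c9")
# wedge tail
p,d=load("t9")
crop("t9",225,170,345,230,6,"c10")
```

```text
ring plane slope deg [-0.06268767  0.05293399] h 7.944338082621324 3319 0.6924272059162679
boss top 49.74750307023532 1874 -0.0038909156605557013 1.8109173351390153
mandrel 35.84641142578104
plate -1.9800576846470554 1828
```

View pics/c9.png

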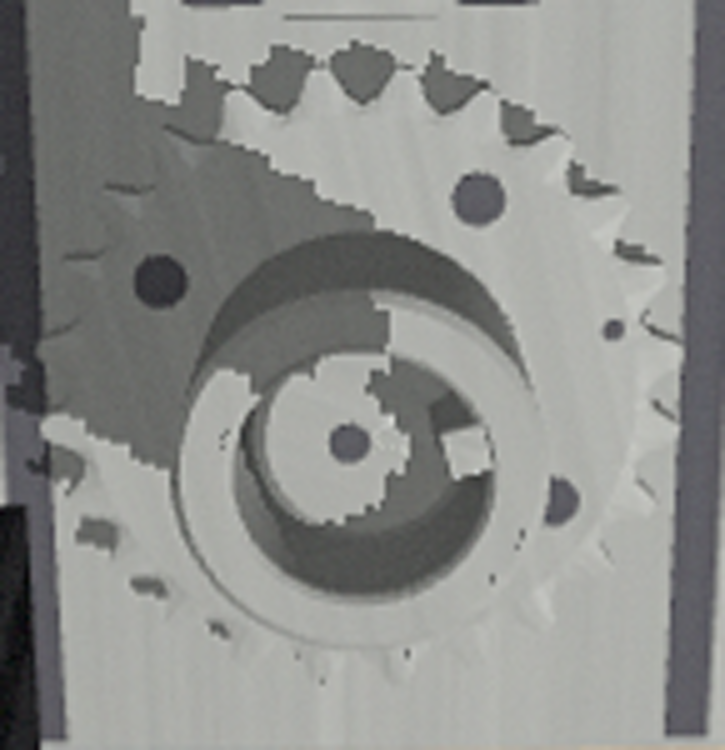

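View pics/t9.png

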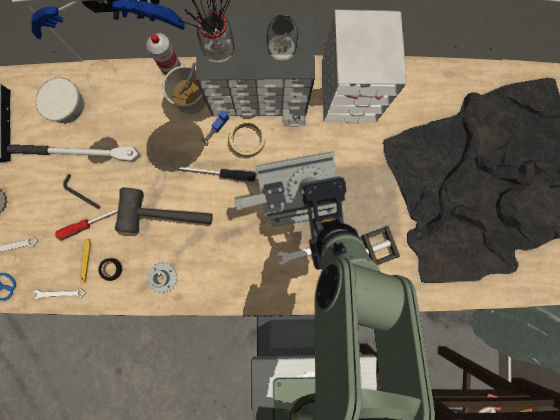

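```bash
python3 - <<'E'
from tgt import *
p,d=load("top0")
P,q=cloud(p,d,108,175,225,245)
k=P[:,2]>22;Pk=P[k]
hd=Pk[(Pk[:,1]>405)];ha=Pk[Pk[:,1]<395]
for nme,a in(("head",hd),("handle",ha)):
    c,(w,h),an=cv2.minAreaRect(a[:,:2].astype(np.float32));print(nme,len(a),np.round(c,1),round(w,1),round(h,1),round(an,1),"z",np.percentile(a[:,2],[5,50,99]).round(1))
vx,vy,x0,y0=cv2.fitLine(ha[:,:2].astype(np.float32),cv2.DIST_L2,0,.01,.01).ravel();print("dir",vx,vy,x0,y0,np.degrees(np.arctan2(vy,vx)))
print("handle y range",ha[:,1].min(),ha[:,1].max())
# wedge cloud
for n,b in(("top0",(228,180,275,222)),("w6",(255,40,310,75)),("w2",(300,0,385,90))):
    p,d=load(n);P,q=cloud(p,d,*b);v=P-S;x,y,h=v@ex,v@ey,v@m
    k=(abs(x)<20)&(y>106)&(h>5);print(n,k.sum(),"y max",np.percentile(y[k],[95,98,99,100]).round(1),"x",np.percentile(x[k],[2,50,98]).round(1),"h near tail",np.percentile(h[k&(y>y[k].max()-12)],[5,50,95]).round(1))
    c=np.polyfit(y[k&(h>15)],h[k&(h>15)],1);print(np.degrees(np.arctan(c[0])),np.polyval(c,140))
E
python3 - <<'E'
from h import *
crop("w2",290,0,400,100,6,"c11")
E
```

```text
head 1089 [524.9 448. ] 87.3 108.9 83.6 z [35.  54.1 61.9]
handle 568 [527.9 290.8] 97.5 200.0 27.6 z [27.6 34.9 41.7]
dir 0.05951862 0.9982272 510.57098 320.33652 86.587814
handle y range 223.72188721214232 394.7888722744981
top0 366 y max [174.8 177.  177.4 178.4] x [-12.1   2.5  11.2] h near tail [20.  36.4 39.1]
6.8011972309417725 29.55034574063375
w6 749 y max [118.3 118.8 118.9 119.1] x [-10.8  -0.1  10. ] h near tail [24.5 25.8 27.2]
5.8851017794900855 28.541661414282608
w2 3356 y max [166.5 168.7 171.1 176.7] x [-10.8   3.3  12.1] h near tail [14.5 30.7 34.5]
4.136770641073453 27.403494690913185
```

View pics/c11.png

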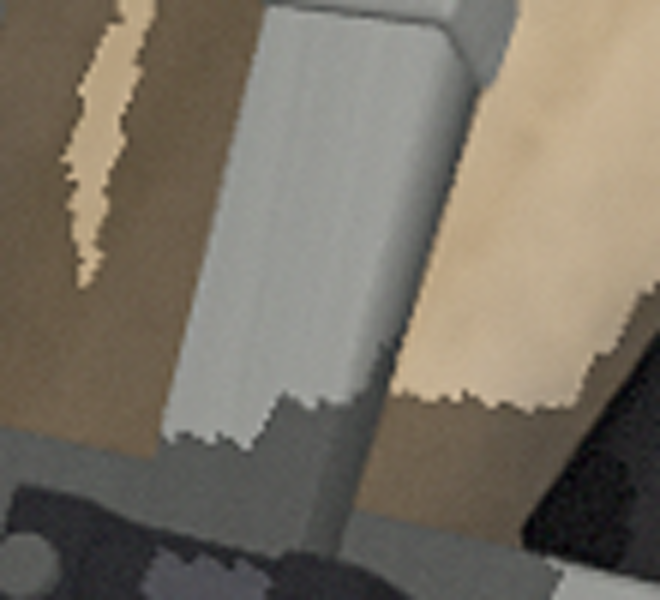

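```bash
cat >> tgt.py <<'E'
def Rdown(az):
    a=np.radians(az);x=np.array([0,0,-1.]);y=np.array([np.cos(a),np.sin(a),0]);return np.c_[x,y,np.cross(x,y)]
E
python3 - <<'E'
from tgt import *
go(np.array([514,375,190.]),Rdown(-3.4))
E
```

```text
tcp [520.    3.4 180.6] total d cm [-0.6  37.16  0.94] rv [-0.031  0.53  -0.229] deg 33.1 n 10 per row [-0.06   3.716  0.094] [-0.0031  0.053  -0.0229]
```

```bash
python3 -m creep '[{"translation":[-0.06,3.7,0.5],"delta_rot":[-0.003,0.053,-0.023]},{"translation":[-0.06,3.7,0.5],"delta_rot":[-0.003,0.053,-0.023]},{"translation":[-0.06,3.7,0.3],"delta_rot":[-0.003,0.053,-0.023]},{"translation":[-0.06,3.7,0],"delta_rot":[-0.003,0.053,-0.023]},{"translation":[-0.06,3.7,0],"delta_rot":[-0.003,0.053,-0.023]}]'
python3 -m creep '[{"translation":[-0.06,3.7,0],"delta_rot":[-0.003,0.053,-0.023]},{"translation":[-0.06,3.7,0],"delta_rot":[-0.003,0.053,-0.023]},{"translation":[-0.06,3.7,-0.5],"delta_rot":[-0.003,0.053,-0.023]},{"translation":[-0.06,3.7,-0.5],"delta_rot":[-0.003,0.053,-0.023]},{"translation":[-0.06,3.7,-0.5],"delta_rot":[-0.003,0.053,-0.023]}]'
python3 -m creep '[{"translation":[0,0,-2],"delta_rot":[0,0,0]},{"translation":[0,0,-2],"delta_rot":[0,0,0]},{"translation":[0,0,0],"delta_rot":[0,0,0]},{"translation":[0,0,0],"delta_rot":[0,0,0]}]'
python3 snap.py wrist w10
python3 - <<'E'
from tgt import *
T,t=pose();print(T.round(3),t.round(1))
E
```

```text
time_s: 9.62
ee_pos: [516.7, 165.4, 186.7]
ee_rot: [94.8, 73.1, 9.0]
force: [0.9, -0.3, -0.3]
gripper_width: 72.8
time_s: 10.03
ee_pos: [513.3, 351.3, 170.6]
ee_rot: [116.0, 88.2, 23.6]
force: [0.3, -1.4, -0.2]
gripper_width: 72.7
time_s: 10.37
ee_pos: [512.9, 348.5, 130.2]
ee_rot: [113.4, 88.2, 21.0]
force: [0.2, -0.3, 0.5]
gripper_width: 72.9
{'time_s': 10.42, 'qpos': [33.3, 25.58, 92.85, -0.44, 59.65, 35.95], 'ee_pos': [513.85, 348.78, 131.88], 'ee_rot': [114.56, 88.05, 22.13], 'force': [-0.68, -0.08, -0.09], 'gripper_width': 73.23}
[[ 0.032  0.999 -0.042]
 [ 0.012 -0.043 -0.999]
 [-1.     0.031 -0.013]] [514.3 348.  131.9]
```

View pics/w10.png

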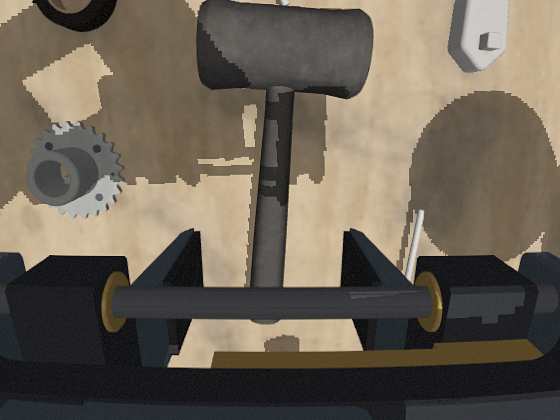

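Run:
```python
from tgt import *
p,d=load("w10")
P,q=cloud(p,d,190,0,385,285)
k=P[:,2]>15;P=P[k];q=q[k]
ha=P[(q[:,1]>105)&(q[:,1]<280)&(q[:,0]>235)&(q[:,0]<310)];hd=P[(q[:,1]<100)]
for a in(ha,hd):print(len(a),a.min(0).round(1),a.max(0).round(1))
# handle: bin by y and take mid x
for y in range(250,400,15):
    s=ha[abs(ha[:,1]-y)<4]
    if len(s):print(y,"x",np.percentile(s[:,0],[2,98]).round(1),np.percentile(s[:,0],[2,98]).mean().round(1),"z",s[:,2].max().round(1))
c,wh,an=cv2.minAreaRect(hd[hd[:,2]>30][:,:2].astype(np.float32));print("head",c,wh,an)
top=hd[hd[:,2]>hd[:,2].max()-3];print("ridge",top.mean(0),np.percentile(top[:,0],[1,99]));print(cv2.fitLine(top[:,:2].astype(np.float32),cv2.DIST_L2,0,.01,.01).ravel())
p,d=load("top0");print([proj(p,(514,381,30))])
```

```text
5402 [496.7 291.1  17.3] [533.6 427.   41.9]
15080 [471.3 430.3  15.1] [584.  500.1  61.1]
295 x [496.8 522.6] 509.7 z 35.6
310 x [498.5 523.8] 511.1 z 36.3
325 x [500.1 524.9] 512.5 z 36.9
340 x [502.5 526.2] 514.3 z 38.2
355 x [504.7 527.3] 516.0 z 38.1
370 x [506.4 528.4] 517.4 z 39.3
385 x [508.6 529.6] 519.1 z 39.5
head (527.6419067382812, 461.29852294921875) (61.54206085205078, 110.59911346435547) 84.83060455322266
ridge [528.79373373 464.0779458   58.74593197] [478.39375288 577.92066251]
[ 9.9442983e-01 -1.0540077e-01  5.2879376e+02  4.6407794e+02]
[(np.float64(161.52091689816817), np.float64(214.87801277180623))]
```

Run:
```python
from tgt import *
go(np.array([522.,410,131.]),Rdown(-6.))
```

```text
tcp [514.3 348.  131.9] total d cm [ 0.77  6.2  -0.09] rv [-0.011  0.032 -0.062] deg 4.1 n 2 per row [ 0.386  3.101 -0.043] [-0.0054  0.0161 -0.0311]
```

```bash
python3 -m creep '[{"translation":[0.38,3.1,0],"delta_rot":[-0.005,0.016,-0.031]},{"translation":[0.38,3.1,0],"delta_rot":[-0.005,0.016,-0.031]},{"translation":[0,0,-3],"delta_rot":[0,0,0]},{"translation":[0,0,-2.5],"delta_rot":[0,0,0]},{"translation":[0,0,0],"delta_rot":[0,0,0]}]'
python3 -m creep '[{"translation":[0,0,0],"delta_rot":[0,0,0]},{"translation":[0,0,0],"delta_rot":[0,0,0]}]'
python3 - <<'E'
from tgt import *
go(np.array([522.,410,25.]),Rdown(-6.))
E
```

```text
time_s: 10.83
ee_pos: [519.5, 409.2, 74.1]
ee_rot: [-59.3, 89.7, -155.3]
force: [0.1, -0.9, -0.6]
gripper_width: 73.1
time_s: 11.0
ee_pos: [522.6, 411.0, 80.0]
ee_rot: [143.4, 89.6, 47.4]
force: [0.3, 1.0, 0.3]
gripper_width: 72.6
tcp [523.1 410.2  80. ] total d cm [-0.11 -0.02 -5.5 ] rv [-0.004  0.004  0.001] deg 0.3 n 2 per row [-0.055 -0.01  -2.748] [-0.0018  0.0022  0.0003]
```

```bash
python3 -m creep '[{"translation":[-0.05,0,-2],"delta_rot":[0,0,0]},{"translation":[-0.05,0,-2],"delta_rot":[0,0,0]},{"translation":[0,0,-0.8],"delta_rot":[0,0,0]},{"translation":[0,0,0],"delta_rot":[0,0,0]},{"translation":[0,0,0],"delta_rot":[0,0,0]}]'
python3 -m creep '[{"translation":[0,0,0],"delta_rot":[0,0,0]}]'
python3 - <<'E'
from tgt import *
go(np.array([522.,410,25.]),Rdown(-6.))
E
```

```text
time_s: 11.42
ee_pos: [521.3, 411.0, 31.3]
ee_rot: [145.4, 89.7, 49.4]
force: [0.7, -0.3, 0.5]
gripper_width: 73.2
time_s: 11.5
ee_pos: [521.6, 411.4, 31.8]
ee_rot: [142.5, 89.6, 46.5]
force: [-0.4, -0.7, 0.2]
gripper_width: 73.1
tcp [522.1 410.5  31.7] total d cm [-0.01 -0.05 -0.67] rv [-0.003  0.004  0.   ] deg 0.3 n 1 per row [-0.005 -0.051 -0.674] [-0.0035  0.0045  0.0001]
```

```bash
python3 -m creep '[{"translation":[0,0,-0.6],"delta_rot":[0,0,0]},{"translation":[0,0,0],"delta_rot":[0,0,0]},{"translation":[0,0,0],"delta_rot":[0,0,0]}]'
python3 -m creep '[{"translation":[0,0,0],"delta_rot":[0,0,0]},{"translation":[0,0,0],"delta_rot":[0,0,0]},{"translation":[0,0,0],"delta_rot":[0,0,0]},{"translation":[0,0,0],"delta_rot":[0,0,0]},{"translation":[0,0,0],"delta_rot":[0,0,0]}]' -1 60
python3 -m creep '[{"translation":[0,0,0],"delta_rot":[0,0,0]},{"translation":[0,0,0],"delta_rot":[0,0,0]},{"translation":[0,0,0],"delta_rot":[0,0,0]},{"translation":[0,0,0],"delta_rot":[0,0,0]},{"translation":[0,0,0],"delta_rot":[0,0,0]}]'
python3 snap.py wrist w11
python3 - <<'E'
from tgt import *
go(np.array([522.,410,25.]),Rdown(-6.))
E
```

```text
time_s: 11.75
ee_pos: [520.5, 410.6, 24.0]
ee_rot: [152.7, 89.8, 56.8]
force: [-0.2, 0.3, -0.0]
gripper_width: 73.1
time_s: 12.17
ee_pos: [520.5, 410.7, 23.9]
ee_rot: [152.6, 89.8, 56.6]
force: [-0.1, 0.4, -0.5]
gripper_width: 42.8
time_s: 12.58
ee_pos: [521.0, 410.6, 23.9]
ee_rot: [141.1, 89.8, 45.1]
force: [2.7, -0.6, -1.2]
gripper_width: 22.4
{'time_s': 12.63, 'qpos': [37.24, 35.89, 91.67, 0.04, 52.24, 43.2], 'ee_pos': [520.98, 410.63, 23.88], 'ee_rot': [141.99, 89.8, 46.0], 'force': [2.98, -0.8, -1.09], 'gripper_width': 22.2}
tcp [521.4 409.8  23.8] total d cm [0.06 0.02 0.12] rv [-0.002  0.003 -0.   ] deg 0.2 n 1 per row [0.058 0.019 0.116] [-0.0015  0.0027 -0.0003]
```

View pics/w11.png

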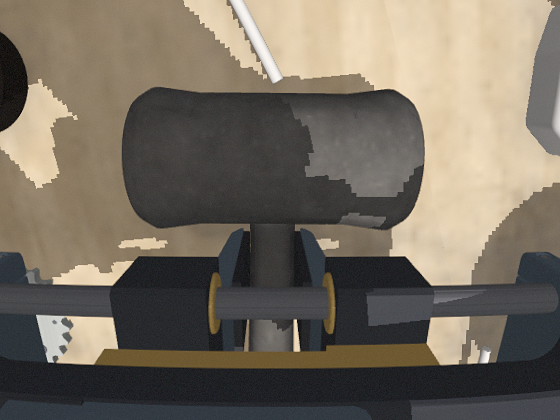

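```bash
python3 -m creep '[{"translation":[0,0,1.5],"delta_rot":[0,0,0]},{"translation":[0,0,3],"delta_rot":[0,0,0]},{"translation":[0,0,3.5],"delta_rot":[0,0,0]},{"translation":[0,0,3.5],"delta_rot":[0,0,-0.06]},{"translation":[0,0,3],"delta_rot":[0,0,-0.11]}]'
python3 - <<'E'
from tgt import *
go(np.array([470.3,256,150.]),Rdown(-80.))
E
python3 snap.py wrist w12
```

```text
time_s: 13.05
ee_pos: [519.3, 410.2, 169.3]
ee_rot: [-104.2, 89.9, 149.9]
force: [0.2, 0.0, -5.7]
gripper_width: 22.3
tcp [519.8 409.3 169.3] total d cm [ -4.95 -15.33  -1.93] rv [ 0.000e+00 -1.000e-03 -1.118e+00] deg 64.1 n 10 per row [-0.495 -1.533 -0.193] [ 0.000e+00 -1.000e-04 -1.118e-01]
{'time_s': 13.1, 'qpos': [37.28, 27.96, 81.83, 0.06, 69.51, 53.5], 'ee_pos': [522.15, 412.36, 176.52], 'ee_rot': [148.07, 89.29, 41.84], 'force': [2.18, 1.97, -1.06], 'gripper_width': 22.59}
```

View pics/w12.png

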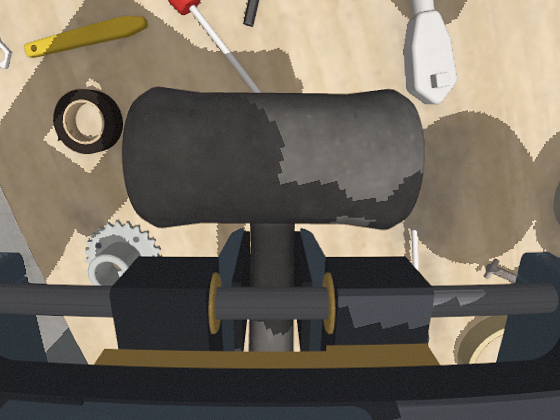

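Mallet is firmly held (head unchanged at cols 123–424). Rotate and move toward the wedge.

```bash
python3 -m creep '[{"translation":[-0.5,-1.5,0],"delta_rot":[0,0,-0.112]},{"translation":[-0.5,-1.5,0],"delta_rot":[0,0,-0.112]},{"translation":[-0.5,-1.5,0],"delta_rot":[0,0,-0.112]},{"translation":[-0.5,-1.5,0],"delta_rot":[0,0,-0.112]},{"translation":[-0.5,-1.5,0],"delta_rot":[0,0,-0.112]}]'
python3 -m creep '[{"translation":[-0.5,-1.5,0],"delta_rot":[0,0,-0.112]},{"translation":[-0.5,-1.5,0],"delta_rot":[0,0,-0.112]},{"translation":[-0.5,-1.5,0],"delta_rot":[0,0,-0.112]},{"translation":[-0.5,-1.5,-1],"delta_rot":[0,0,-0.112]},{"translation":[-0.5,-1.5,-1],"delta_rot":[0,0,-0.112]}]'
python3 -m creep '[{"translation":[0,0,-2.5],"delta_rot":[0,0,0]},{"translation":[0,0,0],"delta_rot":[0,0,0]},{"translation":[0,0,0],"delta_rot":[0,0,0]}]'
python3 - <<'E'
from tgt import *
go(np.array([470.3,256,91.3]),Rdown(-80.))
E
python3 snap.py wrist w13; python3 snap.py scene s13
```

```text
time_s: 13.52
ee_pos: [493.5, 334.3, 166.5]
ee_rot: [0.4, 89.8, -137.6]
force: [-0.2, -0.2, -5.7]
gripper_width: 22.2
time_s: 13.93
ee_pos: [469.0, 259.7, 147.3]
ee_rot: [82.4, 89.9, -87.8]
force: [-0.3, 0.1, -6.2]
gripper_width: 22.4
time_s: 14.18
ee_pos: [468.5, 259.8, 121.7]
ee_rot: [36.2, 89.7, -133.6]
force: [0.9, 0.5, -5.8]
gripper_width: 22.1
tcp [468.3 258.3 121.7] total d cm [ 0.2  -0.23 -3.04] rv [ 0.005 -0.004 -0.002] deg 0.4 n 1 per row [ 0.201 -0.234 -3.043] [ 0.0051 -0.0039 -0.0024]
{'time_s': 14.23, 'qpos': [27.85, 20.12, 103.38, -0.11, 56.51, 107.76], 'ee_pos': [469.98, 260.74, 123.18], 'ee_rot': [103.85, 89.91, -66.0], 'force': [-0.3, 0.8, -6.0], 'gripper_width': 22.29}
{'time_s': 14.28, 'qpos': [27.86, 20.08, 103.29, -0.12, 56.49, 107.77], 'ee_pos': [470.84, 261.29, 124.08], 'ee_rot': [163.04, 89.83, -6.8], 'force': [0.81, 0.43, -5.76], 'gripper_width': 22.38}
```

View pics/w13.png

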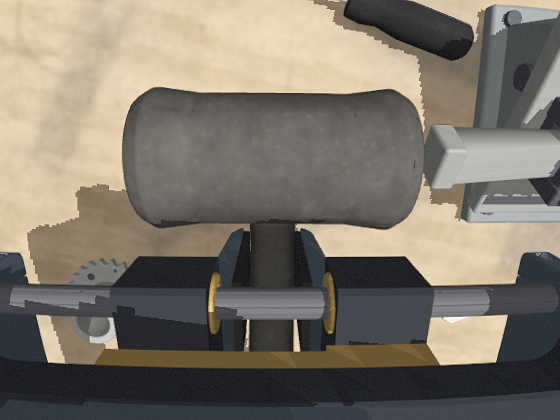

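View pics/s13.png

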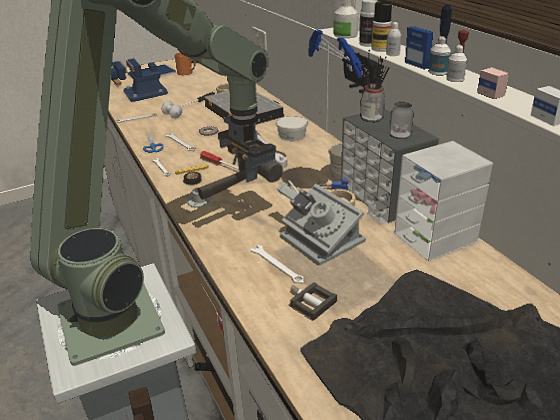

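Run:
```python
from tgt import *
crop("w13",400,100,500,210,6,"c13")
p,d=load("w13")
P,q=cloud(p,d,424,115,560,200)
v=P-S;x,y,h=v@ex,v@ey,v@m
k=(abs(x)<22)&(y>108)&(h>5)
print(k.sum(),"y",np.percentile(y[k],[50,95,98,99,100]).round(1))
for a in range(120,184,6):
    s=k&(abs(y-a)<2)
    if s.sum():print(a,"x",np.percentile(x[s],[2,50,98]).round(1),"h",np.percentile(h[s],[2,50,98]).round(1),"z",np.percentile(P[s,2],[2,98]).round(1))
# head cloud
P,q=cloud(p,d,120,85,426,232,2);kk=P[:,2]>d.min();T,t=tool(p);w=(P-t)@T
s=(w[:,0]<0)&(w[:,2]<-15)&(w[:,2]>-95);print("head tool y",np.percentile(w[s,1],[0.5,99.5]).round(1),"z",np.percentile(w[s,2],[1,99]).round(1),"x min",np.percentile(w[s,0],1).round(1))
```

```text
7008 y [151.4 178.1 178.4 178.5 179.1]
120 x [-10.    6.5  11.5] h [12.2 26.4 27.7] z [ 93.5 105.8]
126 x [-10.7   6.6  11.4] h [12.6 27.1 28.3] z [ 93.7 106.4]
132 x [-10.7   7.1  11.5] h [12.7 27.6 28.9] z [ 93.6 107. ]
138 x [-10.5   7.3  11.3] h [12.4 28.2 29.4] z [ 93.4 107.5]
144 x [-10.1   7.3  11.2] h [12.5 28.9 30.3] z [ 93.6 107.8]
150 x [-10.3   7.1  11.4] h [12.7 29.6 30.8] z [ 93.6 108.7]
156 x [-10.3   8.4  11.2] h [12.7 30.1 31.4] z [ 93.7 109. ]
162 x [-10.5   8.8  11.1] h [12.5 30.8 32.2] z [ 93.5 109.8]
168 x [-11.6   8.2  13. ] h [14.  34.2 35.5] z [ 95.7 113.5]
174 x [-11.3   8.6  13.1] h [14.3 34.3 35.7] z [ 95.9 113.5]
180 x [-10.6   2.6  11.8] h [13.7 25.2 34.6] z [ 89.9 111.3]
head tool y [-53.7  53. ] z [-82.6 -29.1] x min -34.9
```

View pics/c13.png

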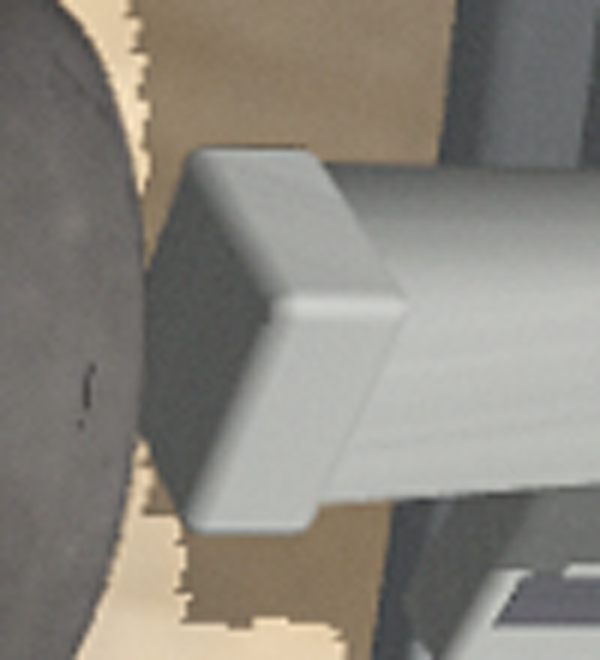

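```bash
cat >> tgt.py <<'E'
tail0=S+.5*ex+178.5*ey+23*m
xj=np.array([np.cos(np.radians(10)),np.sin(np.radians(10)),0])
def strike_tcp(gap): return tail0+(55+gap)*ey-54*xj-np.array([0,0,6.])
def rep():
    T,t=pose();v=t-strike_tcp(0);print("tcp",t.round(1),"rel to contact: ey %.1f xj %.1f z %.1f"%(v@ey,v@xj,v[2]), "tooly",T[:,1].round(3),"toolx",T[:,0].round(3))
E
python3 - <<'E'
from tgt import *
print(tail0,strike_tcp(0));rep();go(strike_tcp(15),Rdown(-80))
E
```

```text
[535.50793742 187.76115312  97.51858429] [472.77766899 232.54857794  91.51858429]
tcp [470.6 259.8 124.1] rel to contact: ey 27.2 xj 2.6 z 32.5 tooly [ 0.176 -0.984  0.003] toolx [ 0.002 -0.002 -1.   ]
tcp [470.6 259.8 124.1] total d cm [-0.04 -1.25 -3.25] rv [ 0.002  0.002 -0.003] deg 0.2 n 1 per row [-0.044 -1.246 -3.254] [ 0.0022  0.0021 -0.0027]
```

```bash
python3 -m creep '[{"translation":[0,0,-1.6],"delta_rot":[0,0,0]},{"translation":[0,-0.6,-1.6],"delta_rot":[0,0,0]},{"translation":[0,-0.6,-0.1],"delta_rot":[0,0,0]},{"translation":[0,0,0],"delta_rot":[0,0,0]},{"translation":[0,0,0],"delta_rot":[0,0,0]}]'
python3 -c "
from tgt import *
rep()"
python3 snap.py wrist w14
```

```text
time_s: 14.7
ee_pos: [471.4, 249.1, 92.0]
ee_rot: [173.9, 89.7, 4.0]
force: [1.1, -0.0, -5.1]
gripper_width: 22.6
tcp [471.1 247.6  92. ] rel to contact: ey 15.1 xj 1.0 z 0.4 tooly [ 0.175 -0.985  0.002] toolx [ 0.004 -0.001 -1.   ]
{'time_s': 14.75, 'qpos': [26.69, 21.66, 106.3, -0.12, 51.74, 106.68], 'ee_pos': [471.61, 249.36, 92.23], 'ee_rot': [178.55, 89.69, 8.64], 'force': [0.25, -0.08, -5.23], 'gripper_width': 22.74}
```

View pics/w14.png

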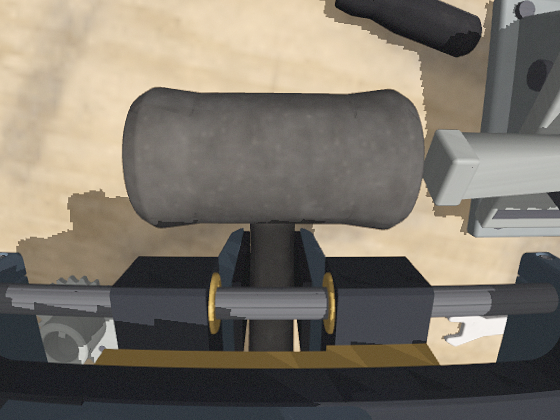

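```bash
python3 -m creep '[{"translation":[0.2,-1.13,0],"delta_rot":[0,0,0]},{"translation":[0.2,-1.13,0],"delta_rot":[0,0,0]},{"translation":[0,0,0],"delta_rot":[0,0,0]}]'
python3 -c "
from tgt import *
rep()"
python3 -m creep '[{"translation":[-0.2,1.13,0],"delta_rot":[0,0,0]},{"translation":[0,0,0],"delta_rot":[0,0,0]}]'
python3 -c "
from tgt import *
rep()"
python3 snap.py wrist w15
cat > wed.py <<'E'
from tgt import *
import sys
p,d=load(sys.argv[1]);P,q=cloud(p,d,424,115,560,240);v=P-S;x,y,h=v@ex,v@ey,v@m
k=(abs(x)<16)&(y>106)&(h>8)&(h<40);print("tail y",np.percentile(y[k],[95,98,99,99.5]).round(1),k.sum())
E
python3 wed.py w15
```

```text
time_s: 15.0
ee_pos: [475.8, 226.2, 91.9]
ee_rot: [-169.6, 89.6, 20.5]
force: [0.4, 4.9, -7.5]
gripper_width: 22.4
tcp [475.6 224.7  91.9] rel to contact: ey -8.2 xj 1.4 z 0.4 tooly [ 0.175 -0.985  0.001] toolx [ 0.005  0.001 -1.   ]
time_s: 15.17
ee_pos: [472.7, 238.4, 91.4]
ee_rot: [175.2, 89.8, 5.3]
force: [0.5, 0.5, -4.7]
gripper_width: 22.2
tcp [472.5 237.   91.4] rel to contact: ey 4.4 xj 0.5 z -0.1 tooly [ 0.175 -0.985  0.002] toolx [ 0.003 -0.001 -1.   ]
{'time_s': 15.22, 'qpos': [25.55, 21.46, 106.84, -0.15, 51.55, 105.5], 'ee_pos': [472.58, 237.89, 91.22], 'ee_rot': [156.95, 89.81, -12.91], 'force': [-0.18, -0.29, -6.7], 'gripper_width': 22.29}
tail y [171.1 171.4 171.5 171.6] 8719
```

View pics/w15.png

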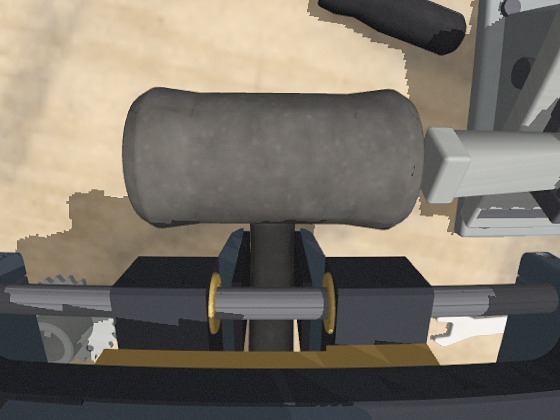

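```bash
python3 -m creep '[{"translation":[0.17,-0.98,0],"delta_rot":[0,0,0]},{"translation":[0.18,-1.03,-0.1],"delta_rot":[0,0,0]},{"translation":[0,0,0],"delta_rot":[0,0,0]}]'
python3 -c "
from tgt import *
rep()"
python3 -m creep '[{"translation":[-0.17,0.98,0],"delta_rot":[0,0,0]},{"translation":[0,0,0],"delta_rot":[0,0,0]}]'
python3 -m creep '[{"translation":[0.17,-0.98,0],"delta_rot":[0,0,0]},{"translation":[0.12,-0.69,-0.1],"delta_rot":[0,0,0]},{"translation":[0,0,0],"delta_rot":[0,0,0]}]'
python3 -c "
from tgt import *
rep()"
python3 -m creep '[{"translation":[-0.17,0.98,0],"delta_rot":[0,0,0]},{"translation":[0,0,0],"delta_rot":[0,0,0]}]'
python3 snap.py wrist w16;python3 wed.py w16
```

```text
time_s: 15.47
ee_pos: [476.5, 217.1, 90.2]
ee_rot: [-172.9, 89.8, 17.2]
force: [-0.4, 5.4, -5.9]
gripper_width: 22.4
tcp [476.3 215.6  90.2] rel to contact: ey -17.3 xj 0.5 z -1.4 tooly [ 0.175 -0.985  0.001] toolx [ 0.003 -0.    -1.   ]
time_s: 15.63
ee_pos: [474.2, 227.5, 89.8]
ee_rot: [154.9, 89.8, -15.0]
force: [0.3, -0.2, -6.2]
gripper_width: 22.5
time_s: 15.88
ee_pos: [477.4, 210.4, 89.1]
ee_rot: [-172.2, 89.8, 17.9]
force: [-2.0, 5.0, -5.0]
gripper_width: 22.2
tcp [477.2 208.9  89. ] rel to contact: ey -24.0 xj 0.3 z -2.5 tooly [ 0.175 -0.985  0.001] toolx [ 0.003 -0.001 -1.   ]
time_s: 16.05
ee_pos: [475.3, 220.6, 88.8]
ee_rot: [152.4, 89.8, -17.5]
force: [0.5, -0.1, -5.3]
gripper_width: 22.5
{'time_s': 16.1, 'qpos': [23.68, 21.26, 107.65, -0.18, 51.01, 103.65], 'ee_pos': [475.31, 220.15, 88.68], 'ee_rot': [135.71, 89.84, -34.15], 'force': [0.07, -0.77, -5.52], 'gripper_width': 22.43}
tail y [155.2 155.5 155.7 155.7] 7421
```

```bash
python3 -m creep '[{"translation":[0.11,-0.64,0],"delta_rot":[0,0,0]},{"translation":[0.11,-0.64,0],"delta_rot":[0,0,0]},{"translation":[0,0,0],"delta_rot":[0,0,0]}]'
python3 -c "
from tgt import *
rep()"
python3 -m creep '[{"translation":[-0.17,0.98,0],"delta_rot":[0,0,0]},{"translation":[0,0,0],"delta_rot":[0,0,0]}]'
python3 snap.py wrist w17;python3 wed.py w17
```

```text
time_s: 16.35
ee_pos: [477.6, 207.3, 88.8]
ee_rot: [-168.8, 89.9, 21.3]
force: [0.7, 5.1, -7.6]
gripper_width: 22.3
tcp [477.3 205.8  88.8] rel to contact: ey -27.1 xj -0.1 z -2.8 tooly [ 0.175 -0.985  0.001] toolx [ 0.001 -0.001 -1.   ]
time_s: 16.52
ee_pos: [476.0, 217.7, 88.9]
ee_rot: [160.7, 89.8, -9.3]
force: [-1.0, 0.3, -5.6]
gripper_width: 22.3
{'time_s': 16.57, 'qpos': [23.35, 21.19, 107.74, -0.17, 50.95, 103.32], 'ee_pos': [476.01, 217.27, 88.8], 'ee_rot': [145.81, 89.82, -24.06], 'force': [-0.31, -0.27, -7.24], 'gripper_width': 22.17}
tail y [152.1 152.4 152.5 152.6] 7036
```

```bash
python3 -m creep '[{"translation":[0.11,-0.62,0],"delta_rot":[0,0,0]},{"translation":[0.11,-0.62,0],"delta_rot":[0,0,0]},{"translation":[0,0,0],"delta_rot":[0,0,0]}]'
python3 -c "
from tgt import *
rep()"
python3 -m creep '[{"translation":[0.035,-0.2,0],"delta_rot":[0,0,0]},{"translation":[0,0,0],"delta_rot":[0,0,0]}]'
python3 -c "
from tgt import *
rep()"
```

```text
time_s: 16.82
ee_pos: [478.0, 205.1, 88.9]
ee_rot: [-150.6, 89.8, 39.5]
force: [-2.2, 6.4, -6.2]
gripper_width: 22.4
tcp [477.8 203.7  88.9] rel to contact: ey -29.3 xj -0.1 z -2.6 tooly [ 0.174 -0.985  0.   ] toolx [ 0.001  0.    -1.   ]
time_s: 16.98
ee_pos: [477.8, 204.7, 89.0]
ee_rot: [-118.2, 89.7, 71.8]
force: [-4.5, 10.9, -5.5]
gripper_width: 22.2
tcp [477.6 203.2  89. ] rel to contact: ey -29.7 xj -0.4 z -2.5 tooly [ 0.174 -0.985 -0.002] toolx [ 0.001  0.003 -1.   ]
```

```bash
python3 -m creep '[{"translation":[-0.21,1.18,0],"delta_rot":[0,0,0]},{"translation":[0,0,0],"delta_rot":[0,0,0]}]'
python3 snap.py wrist w18;python3 wed.py w18
python3 -m creep '[{"translation":[0.15,-0.85,0],"delta_rot":[0,0,0]},{"translation":[0.13,-0.73,0],"delta_rot":[0,0,0]},{"translation":[0,0,0],"delta_rot":[0,0,0]}]'
python3 -c "
from tgt import *
rep()"
python3 -m creep '[{"translation":[-0.28,1.58,0],"delta_rot":[0,0,0]},{"translation":[0,0,0],"delta_rot":[0,0,0]}]'
python3 snap.py wrist w19;python3 wed.py w19
```

```text
time_s: 17.15
ee_pos: [476.5, 215.3, 88.9]
ee_rot: [163.1, 89.8, -6.8]
force: [0.7, -0.1, -6.2]
gripper_width: 22.4
{'time_s': 17.2, 'qpos': [23.08, 21.13, 107.82, -0.18, 50.91, 103.04], 'ee_pos': [476.53, 214.64, 88.86], 'ee_rot': [145.43, 89.81, -24.42], 'force': [0.22, -1.09, -5.15], 'gripper_width': 22.22}
tail y [150.  150.3 150.4 150.5] 6680
time_s: 17.45
ee_pos: [477.3, 203.4, 89.3]
ee_rot: [-93.9, 89.4, 96.0]
force: [-9.8, 24.4, -4.8]
gripper_width: 22.7
tcp [477.1 202.   89.3] rel to contact: ey -30.9 xj -1.1 z -2.2 tooly [ 0.172 -0.985 -0.009] toolx [-0.002  0.009 -1.   ]
time_s: 17.62
ee_pos: [476.5, 215.4, 89.0]
ee_rot: [169.2, 89.8, -0.6]
force: [0.6, -0.7, -6.4]
gripper_width: 22.4
{'time_s': 17.67, 'qpos': [23.04, 21.12, 107.84, -0.19, 50.91, 102.99], 'ee_pos': [476.52, 214.25, 88.88], 'ee_rot': [143.35, 89.81, -26.48], 'force': [-0.31, -0.32, -5.14], 'gripper_width': 22.33}
tail y [150.  150.3 150.4 150.5] 6694
```

```bash
python3 -m creep '[{"translation":[0.16,-0.9,0],"delta_rot":[0,0,0]},{"translation":[0.16,-0.9,0],"delta_rot":[0,0,0]}]'
python3 -m creep '[{"translation":[-0.32,1.8,0],"delta_rot":[0,0,0]},{"translation":[-0.17,1.0,0],"delta_rot":[0,0,0]},{"translation":[-0.17,1.0,0],"delta_rot":[0,0,0]},{"translation":[0,0,0],"delta_rot":[0,0,0]}]'
python3 snap.py wrist w20;python3 wed.py w20;python3 snap.py scene s20
python3 -c "
from h import *
crop('s20',230,150,390,280,5,'c20')
from tgt import *
rep()"
```

```text
time_s: 17.83
ee_pos: [477.1, 201.9, 89.0]
ee_rot: [-86.6, 89.2, 103.2]
force: [-20.2, 51.8, -3.6]
gripper_width: 22.6
time_s: 18.17
ee_pos: [473.3, 235.0, 88.8]
ee_rot: [155.7, 89.8, -14.2]
force: [-0.2, 0.2, -5.3]
gripper_width: 22.3
{'time_s': 18.22, 'qpos': [25.18, 21.56, 107.12, -0.2, 51.22, 105.15], 'ee_pos': [473.18, 234.21, 88.73], 'ee_rot': [137.95, 89.81, -31.89], 'force': [-0.12, -0.45, -5.2], 'gripper_width': 22.37}
tail y [150.3 150.6 150.7 150.8] 6777
{'time_s': 18.27, 'qpos': [25.15, 21.56, 107.14, -0.21, 51.23, 105.15], 'ee_pos': [473.09, 233.8, 88.67], 'ee_rot': [130.35, 89.82, -39.52], 'force': [-0.05, -0.62, -6.2], 'gripper_width': 22.24}
tcp [472.9 232.3  88.6] rel to contact: ey -0.2 xj 0.1 z -2.9 tooly [ 0.175 -0.984  0.004] toolx [ 0.002 -0.004 -1.   ]
```

View pics/w20.png

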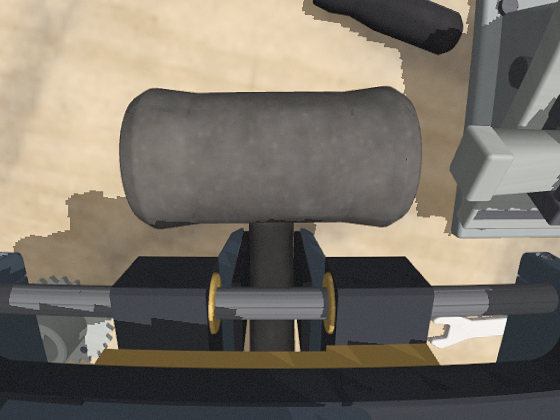

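View pics/c20.png

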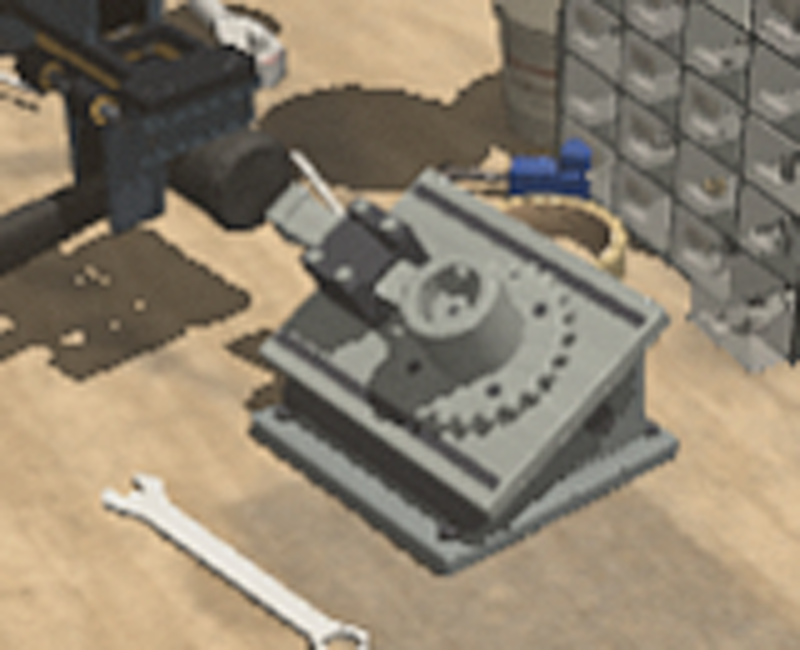

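```bash
python3 -m creep '[{"translation":[0,1,1.5],"delta_rot":[0,0,0]},{"translation":[0.2,1.5,2.5],"delta_rot":[0,0,0.08]},{"translation":[0.4,1.5,2.5],"delta_rot":[0,0,0.11]},{"translation":[0.5,1.5,1],"delta_rot":[0,0,0.11]},{"translation":[0.5,1.5,0],"delta_rot":[0,0,0.11]}]'
python3 -m creep '[{"translation":[0.5,1.6,0],"delta_rot":[0,0,0.11]},{"translation":[0.5,1.6,0],"delta_rot":[0,0,0.11]},{"translation":[0.5,1.6,0],"delta_rot":[0,0,0.11]},{"translation":[0.5,1.6,0],"delta_rot":[0,0,0.11]},{"translation":[0.5,1.6,0],"delta_rot":[0,0,0.11]}]'
python3 -m creep '[{"translation":[0.3,0.8,0],"delta_rot":[0,0,0.11]},{"translation":[0.2,0.8,0],"delta_rot":[0,0,0.11]},{"translation":[0,0,0],"delta_rot":[0,0,0]},{"translation":[0,0,0],"delta_rot":[0,0,0]}]'
python3 - <<'E'
from tgt import *
go(np.array([521.4,410,60]),Rdown(-6))
E
```

```text
time_s: 18.68
ee_pos: [491.2, 305.0, 167.2]
ee_rot: [163.6, 89.5, 17.5]
force: [0.9, 0.6, -5.8]
gripper_width: 22.5
time_s: 19.1
ee_pos: [514.5, 383.9, 163.2]
ee_rot: [111.4, 89.9, -3.2]
force: [-0.7, 0.2, -5.9]
gripper_width: 22.4
time_s: 19.43
ee_pos: [519.1, 399.5, 163.1]
ee_rot: [122.3, 89.9, 19.9]
force: [-0.5, -0.3, -5.8]
gripper_width: 22.6
tcp [519.6 398.6 163.1] total d cm [  0.18   1.14 -10.31] rv [0.001 0.001 0.113] deg 6.5 n 3 per row [ 0.06   0.381 -3.436] [0.0003 0.0004 0.0376]
```

```bash
python3 -m creep '[{"translation":[0.06,0.4,-3],"delta_rot":[0,0,0.04]},{"translation":[0.06,0.4,-3],"delta_rot":[0,0,0.04]},{"translation":[0.06,0.35,-2.5],"delta_rot":[0,0,0.035]},{"translation":[0,0,-1.5],"delta_rot":[0,0,0]},{"translation":[0,0,-1],"delta_rot":[0,0,0]}]'
python3 -m creep '[{"translation":[0,0,-0.5],"delta_rot":[0,0,0]},{"translation":[0,0,0],"delta_rot":[0,0,0]},{"translation":[0,0,0],"delta_rot":[0,0,0]},{"translation":[0,0,0],"delta_rot":[0,0,0]}]'
python3 - <<'E'
from tgt import *
go(np.array([521.4,410,24]),Rdown(-6))
E
python3 snap.py wrist w21
```

```text
time_s: 19.85
ee_pos: [519.7, 410.0, 51.2]
ee_rot: [-53.1, 89.9, -148.9]
force: [-0.3, 0.3, -6.0]
gripper_width: 22.3
time_s: 20.18
ee_pos: [521.8, 412.5, 50.5]
ee_rot: [141.9, 89.7, 46.1]
force: [-0.3, 0.2, -5.7]
gripper_width: 22.4
tcp [522.2 411.6  50.4] total d cm [-0.08 -0.16 -2.64] rv [-0.003  0.004 -0.004] deg 0.4 n 1 per row [-0.084 -0.165 -2.644] [-0.0032  0.0043 -0.0044]
{'time_s': 20.23, 'qpos': [37.32, 34.33, 90.16, 0.06, 55.19, 43.02], 'ee_pos': [521.68, 412.5, 50.48], 'ee_rot': [141.82, 89.68, 46.08], 'force': [-0.77, -1.05, -6.22], 'gripper_width': 22.42}
```

View pics/w21.png

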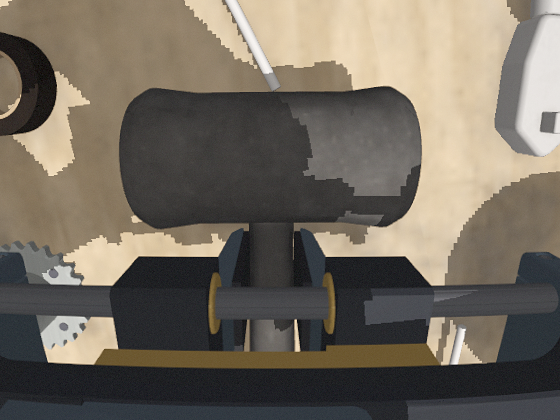

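```bash
python3 -m creep '[{"translation":[0,-0.2,-0.8],"delta_rot":[0,0,0]},{"translation":[0,-0.1,-0.8],"delta_rot":[0,0,0]},{"translation":[0,0,-0.6],"delta_rot":[0,0,0]},{"translation":[0,0,-0.2],"delta_rot":[0,0,0]},{"translation":[0,0,0],"delta_rot":[0,0,0]}]'
python3 -m creep '[{"translation":[0,0,0],"delta_rot":[0,0,0]},{"translation":[0,0,0],"delta_rot":[0,0,0]}]'
python3 - <<'E'
from tgt import *
go(np.array([521.4,410,24]),Rdown(-6))
E
```

```text
time_s: 20.65
ee_pos: [520.4, 408.6, 24.3]
ee_rot: [172.7, 89.9, 77.0]
force: [0.3, -0.2, -5.8]
gripper_width: 22.3
time_s: 20.82
ee_pos: [521.0, 409.3, 24.7]
ee_rot: [151.5, 89.8, 55.8]
force: [-0.5, -0.6, -5.7]
gripper_width: 22.6
tcp [521.4 408.5  24.7] total d cm [-0.    0.15 -0.07] rv [-0.002  0.002 -0.005] deg 0.3 n 1 per row [-0.004  0.153 -0.069] [-0.0017  0.0021 -0.0051]
```

```bash
python3 -m creep '[{"translation":[0,0,-0.15],"delta_rot":[0,0,0]},{"translation":[0,0,0],"delta_rot":[0,0,0]},{"translation":[0,0,0],"delta_rot":[0,0,0]}]'
```

```text
time_s: 21.07
ee_pos: [521.1, 409.4, 23.9]
ee_rot: [147.8, 89.8, 52.1]
force: [-0.2, 0.0, -1.5]
gripper_width: 22.6
```

```bash
python3 -m creep '[{"translation":[0,0,-0.05],"delta_rot":[0,0,0]},{"translation":[0,0,0],"delta_rot":[0,0,0]}]'
python3 -m creep '[{"translation":[0,0,0],"delta_rot":[0,0,0]},{"translation":[0,0,0],"delta_rot":[0,0,0]},{"translation":[0,0,0],"delta_rot":[0,0,0]},{"translation":[0,0,0],"delta_rot":[0,0,0]},{"translation":[0,0,0],"delta_rot":[0,0,0]}]' 0.3
python3 -m creep '[{"translation":[0,0,0],"delta_rot":[0,0,0]},{"translation":[0,0,1],"delta_rot":[0,0,0]},{"translation":[0,0,2],"delta_rot":[0,0,0]},{"translation":[0,0,4],"delta_rot":[0,0,0]},{"translation":[0,0,4],"delta_rot":[0,0,0]}]'
python3 -m creep '[{"translation":[0,0,4],"delta_rot":[0,0,0]},{"translation":[-1,0,4],"delta_rot":[0,0,0]},{"translation":[-3,0,3],"delta_rot":[0,0,0]},{"translation":[-3,0,0],"delta_rot":[0,0,0]},{"translation":[-3,0,0],"delta_rot":[0,0,0]}]'
python3 snap.py top t22;python3 snap.py scene s22
python3 -c "
from h import *
crop('t22',100,140,350,290,3,'c22')
crop('s22',230,150,390,280,5,'c23')"
```

```text
time_s: 21.23
ee_pos: [521.2, 409.4, 23.9]
ee_rot: [147.8, 89.8, 52.1]
force: [-2.0, -1.9, 1.9]
gripper_width: 22.2
time_s: 21.65
ee_pos: [521.0, 409.2, 22.8]
ee_rot: [151.5, 89.8, 55.8]
force: [0.3, -0.5, -0.9]
gripper_width: 53.0
time_s: 22.07
ee_pos: [520.0, 408.4, 133.3]
ee_rot: [-95.6, 89.9, 168.7]
force: [1.0, 0.2, -0.2]
gripper_width: 58.7
time_s: 22.48
ee_pos: [421.3, 409.7, 245.9]
ee_rot: [144.3, 89.5, 48.5]
force: [-0.0, 0.5, -0.8]
gripper_width: 59.2
{'time_s': 22.53, 'qpos': [43.31, 18.38, 87.09, 0.25, 74.47, 48.85], 'ee_pos': [414.79, 408.64, 244.79], 'ee_rot': [-147.22, 89.75, 117.17], 'force': [-5.6, -1.87, -0.82], 'gripper_width': 59.08}
{'time_s': 22.58, 'qpos': [43.21, 18.54, 86.92, 0.11, 74.37, 48.73], 'ee_pos': [417.57, 408.83, 244.3], 'ee_rot': [172.19, 89.8, 76.64], 'force': [1.11, -0.34, -0.46], 'gripper_width': 59.66}
```

View pics/c22.png

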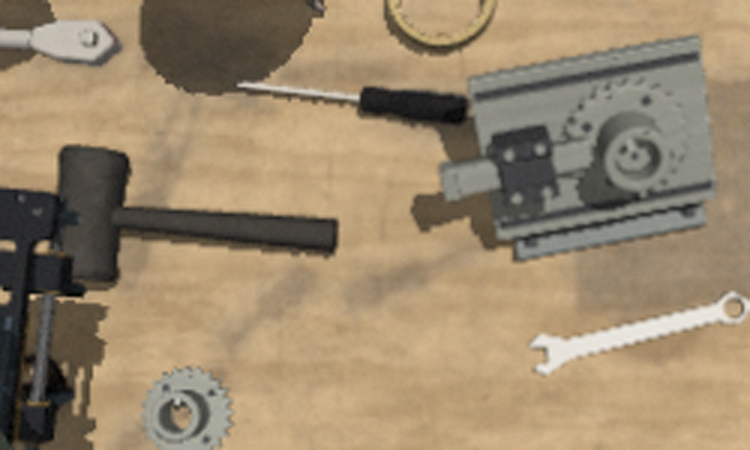

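View pics/s22.png

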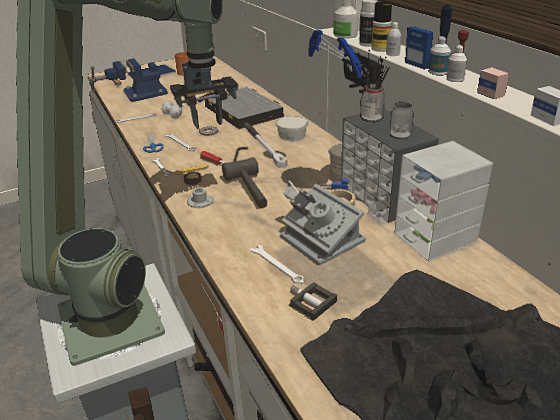

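```bash
python3 -m creep '[{"translation":[0,0,0],"delta_rot":[0,0,0]},{"translation":[0,0,0],"delta_rot":[0,0,0]},{"translation":[0,0,0],"delta_rot":[0,0,0]}]'
python3 - <<'E'
from tgt import *
p,d=load("t22")
P,q=cloud(p,d,250,145,345,225);v=P-S;x,y,h=v@ex,v@ey,v@m;r=np.hypot(x,y)
k=(r>32)&(r<46)&(h<15)&(h>2);A=np.c_[x[k],y[k],np.ones(k.sum())];s=np.linalg.lstsq(A,h[k],rcond=None)[0];print("ring slope",np.degrees(s[:2]),"h",s[2],k.sum())
k=(r>19)&(r<25)&(h>40);print("boss",np.median(h[k]),k.sum())
P,q=cloud(p,d,228,180,275,222);v=P-S;x,y,h=v@ex,v@ey,v@m;k=(abs(x)<16)&(y>106)&(h>15);print("tail",np.percentile(y[k],[95,98,99]))
from workcell import env;print(env.job_done())
E
```

```text
time_s: 22.83
ee_pos: [422.3, 409.1, 242.2]
ee_rot: [146.3, 89.8, 50.6]
force: [0.1, -0.2, -0.2]
gripper_width: 59.6
ring slope [-0.47393964  0.30777512] h 10.013312387922307 405
boss 52.02995502417666 170
tail [148.27866784 149.37427757 149.77518321]
the job is handed in; nothing more can be done
None
```

The job is done and handed in at about 22.8 s on the robot's clock, out of the 67 s allowed.

- **Sprocket:** I seated the 103 mm sprocket boss up on the mandrel. I lined up its key with the keyway from the camera pictures before lowering it, so it dropped straight in without turning on the mandrel. After I let go, the wrist camera put the ring top 7.9 mm and the boss top 49.7 mm above the seat, against 8 and 50 mm nominal, with under 0.1° of tilt.
- **Wedge:** I tapped it in with the mallet only. Its tail moved about 28 mm, and the last two taps, at about 26 N and 55 N, moved it no further. I took that as fully home; the wedge reading itself is not available.
- **Mallet:** I laid it back flat where it came from, clear of the jig. In the last pictures I saw no sign that the other tools had moved.

**A check that disagreed:** the final measurement from the coarser overhead camera read the ring top at 10.0 mm and the boss top at 52.0 mm, with about 0.5° of tilt. Both heights are 2 mm high by the same amount, which fits the stated 2 mm calibration error rather than a lifted ring. I did not repeat the wrist-camera check after driving the wedge.

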